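Put the tea things away: baskets on the drip carousel, cups in the keeper rack

ROBOT

A 7-joint arm with a two-finger parallel gripper is mounted at the origin on the work surface. World frame = base frame: x ahead of the robot, y to its left, z up, the work surface at z = 0. Lengths are in mm, angles in rad, forces in N, time in s.
With the tool pointing down it reaches from about 400 to 900 mm from the base axis. Payload 5.6 kg.
Tool frame: the origin (TCP) lies between the finger pads; the fingertips stand ahead of it and the grasp point (between the pads) lies 6 mm ahead of it (manip.tip_reach is the z of the fingertips in the tool frame, in mm); z points along the fingers, y is the direction in which the jaws open and shut (so a half turn about z gives the same grasp; the last joint's range is limited). The gripper opens to 92 mm and grips with 3 to 60 N. Pads are 20 mm wide; open, the fingers measure 128 mm over their backs; the gripper's body (75 mm by 189 mm) begins 69 mm behind the grasp point.
Start: joints at [-1.279, 0.468, -0.012, 1.603, 0.006, 1.071, -0.056], TCP at [213.617, 613.902, 239.592] pointing down, gripper open.
Joint ranges: [-2.53, 2.53], [-0.31, 2.02], [-1.57, 1.55], [0.28, 2.44], [-1.29, 4.43], [0.15, 1.84], [-2.92, 2.92]. Speed limits (rad/s): [2.57, 2.57, 3.14, 3.14, 3.14, 3.14, 3.14].

INTERFACE

Orientations are given as [roll, pitch, yaw] about the fixed x, y, z axes, in that order (R = Rz(yaw) Ry(pitch) Rx(roll)).
In Python, from cell import manip gives the robot as it stands.
- The arm moves only by the tool send_rows, never from a script. Its argument "commands" is a list of rows, each a list of 7 numbers: the turn, a rotation vector about the tool's x, y, z in rad, then the shift along the tool's x, y, z in m, then the closure in counts, from 0 (fully open) to 255 (shut). A call has 1 to 12 rows; each row shifts and turns the commanded pose from where the row before left it, along the tool's axes as they then stand; what a row does not reach is not made up. A row lasts 1/12 s, in which the tool goes at most 41.7 mm and 7.16 degrees, less where a joint would pass 70% of its speed; a pose out of reach is approached as far as the arm can. A call with a gripper value outside its range is refused whole. The fingers move at their own pace and stop on an object; the grip force is fixed at half the most. Time passes only in rows, so rows that do not move let the fingers close. It gives the time, the measured TCP pose, the force and the opening at its end, in the units of the state.
- manip.observe(): the state, without advancing time (a new reading comes with each control period).
- manip.grab_frame(name): name is "side" or "top"; returns a dict with "img" (420x560x3 uint8, red, green, blue), "z_map" (420x560 float32, mm along the optical axis (not along the pixel's ray), 0 where there is no reading), "fx", "fy", "cx", "cy" (pixels), "R" (3x3) and "t" (3): a world point X has camera coordinates R X + t. Camera axes: x right, y down, z forward; pixel columns grow to the right and rows downward; lengths in mm; the calibration is good to about 2 mm. A picture is of the moment at which its call begins.
- manip.finish_job(): hands the job in, once; it reports no verdict.
Trained networks look in a picture, given as the dict that the camera call returned (one of the last four; its "shot" number tells which), for a name from the list of things; names that differ only in an ending like _2 or _b are one class to them, and where a whole thing is asked for, a point or a joint stands for the part that bears it (a point fixed in the world has none). Each returns a list of dicts, best first, with "p" (0 to 1); they miss things now and then, are a little off and sometimes report something else, mostly with a low value. They report only what shows in the picture. A call takes as long as a camera call. They do not tell look-alikes from the thing itself.
- manip.find_in(picture, query): "at" ([x, y, z] in mm, in the coordinates of the camera as it stood for that picture, good to about 4 mm: the middle of the surface that is visible of it).
- manip.cut_out(picture, query): "region" (420x560 bool, what is visible of it).
The state is a dict: "time": time; "joint_pos": joint angles; "joint_vel": joint speeds; "joint_torque": joint torques, N m; "tcp_pos": TCP position; "ee_rot": TCP orientation; "contact_force": force on the tool from outside, world axes, zero at the start; "moment": the same for the moment, N m; "gripper_width": opening from 0.0 (shut) to 1.0 (fully open).
Only numpy, scipy, OpenCV 4.12 (cv2) and the standard library are available. Lean on these libraries where they do the work, as an engineer would, in place of code of your own. Each camera call takes 0.05 s, during which the arm holds its last target.

TASK

Put the washed tea things on the drain mat away: turn the drip carousel by its knob until a free hook stands over the black mark on its foot, and hang every strainer basket by its arched handle on a free hook, one to a hook. Stand every cup rim down in a pocket of the cup rack, and then swing the keeper bar shut over the cups until it clicks home in its detent. Leave the plates, the soap bottle and the cutlery tray where they are.

Things in the scene. Friction and masses are not known exactly. Their poses are not given: they have to be found in the camera images.
- carousel: Fixed steel drip carousel on the robot's left: round foot 170 mm across, 14 mm thick, a 24 mm post and on it a turning rotor. Origin on the post's axis, on the table. Its -x axis points to the black mark (30 x 22 mm) on the foot: the front, roughly towards the robot. A hook is at the front when it stands over the mark, within 25 degrees.
- rotor (a joint): Angle of the rotor (rad), anticlockwise from above; over a full turn either way, friction 0.06 N m, stays where left. A 110 mm plate, top 223 mm up, with 5 hooks 72 degrees apart pointing outwards. Two neighbours are taken for good by fixed ladles (down to 67 mm above the table, within 120 mm of the axis); 3 are free. At 0 the knob is at the front, between the ladles, hook0 at the back.
- crank (a point): Top of the crank knob, an upright black pin 16 mm in diameter, 52 mm tall, on the rotor plate 40 mm from the axis, its top 275 mm above the table. Grip it loosely or firmly from above (round, it turns in the fingers) and lead it round the axis.
- rack: Fixed steel cup rack on the robot's right, a row of 3 pockets along its x axis, roughly away from the robot. Origin on the table under the middle pocket. Tray 250 x 86 mm, floor 5 mm thick, walls 16 mm high, pockets about 77 x 76 mm inside. At x = +179 mm stands the detent's post, 80 mm high; at -150 mm the keeper bar's hinge post, 79 mm high.
- keeper (a joint): Angle of the keeper bar (rad): 0 shut, along the row over the pockets; grows as it swings to the rack's -y side, to 1.4. Starts at 0.9 to 1.15, stays where left (0.05 N m). Bar 290 x 16 mm, underside 67 mm above the table (a seated cup's top is at 59 mm). Between 0.06 and 0.01 it must be pushed past a sprung ball (about 4 N at its end); home it reads below 0.01, at a stop.
- keeper_knob (a point): Top of the round upright black knob on the keeper bar, 16 mm in diameter, 34 mm tall, top 110 mm above the table, 190 mm from the hinge.
- hook0 (a point): The seat of free hook 0: the point on top of the hook's 8 mm rod where a handle bar rests, 103 mm from the axis, 209 mm above the table. Inwards the rod rises slightly to the plate; outwards its tip is turned up, ending 128 mm from the axis, 22 mm above the seat's level.
- pocket0 (a point): Centre of the inner floor of a rack pocket (0 nearest the hinge, 2 nearest the detent, 80 mm apart); axes as the rack's.
- hook1 (a point): The seat of free hook 1: the point on top of the hook's 8 mm rod where a handle bar rests, 103 mm from the axis, 209 mm above the table. Inwards the rod rises slightly to the plate; outwards its tip is turned up, ending 128 mm from the axis, 22 mm above the seat's level.
- pocket1 (a point): Centre of the inner floor of a rack pocket (0 nearest the hinge, 2 nearest the detent, 80 mm apart); axes as the rack's.
- hook2 (a point): The seat of free hook 2: the point on top of the hook's 8 mm rod where a handle bar rests, 103 mm from the axis, 209 mm above the table. Inwards the rod rises slightly to the plate; outwards its tip is turned up, ending 128 mm from the axis, 22 mm above the seat's level.
- pocket2 (a point): Centre of the inner floor of a rack pocket (0 nearest the hinge, 2 nearest the detent, 80 mm apart); axes as the rack's.
- basket0: A steel strainer basket (absent in some starts) on the drain mat. Origin at the centre of its underside, z up. Bowl 66 mm across, 50 mm high; rigid arched handle in its y-z plane: straps at y = -32 and +32 mm, flat cross bar 105 to 113 mm up, 10 mm thick in x; the opening under it (61 wide, 55 high) is passed through along x. On the bar a black grip block 24 x 24 mm, 113 to 149 mm up. 160 g.
- basket0_bar (a point): The middle of the underside of that basket's cross bar, the point that rests on a hook's seat.
- basket1: A steel strainer basket (absent in some starts) on the drain mat. Origin at the centre of its underside, z up. Bowl 66 mm across, 50 mm high; rigid arched handle in its y-z plane: straps at y = -32 and +32 mm, flat cross bar 105 to 113 mm up, 10 mm thick in x; the opening under it (61 wide, 55 high) is passed through along x. On the bar a black grip block 24 x 24 mm, 113 to 149 mm up. 160 g.
- basket1_bar (a point): The middle of the underside of that basket's cross bar, the point that rests on a hook's seat.
- basket2: A steel strainer basket (absent in some starts) on the drain mat. Origin at the centre of its underside, z up. Bowl 66 mm across, 50 mm high; rigid arched handle in its y-z plane: straps at y = -32 and +32 mm, flat cross bar 105 to 113 mm up, 10 mm thick in x; the opening under it (61 wide, 55 high) is passed through along x. On the bar a black grip block 24 x 24 mm, 113 to 149 mm up. 160 g.
- basket2_bar (a point): The middle of the underside of that basket's cross bar, the point that rests on a hook's seat.
- cup0: A white handleless tea cup (absent in some starts) standing rim down on the drain mat: 66 mm across at the rim below, 56 mm at the foot on top, 54 mm high, 180 g. Origin at the centre of the rim, underneath; z points from rim to foot, so up as it stands rim down.
- cup1: A white handleless tea cup (absent in some starts) standing rim down on the drain mat: 66 mm across at the rim below, 56 mm at the foot on top, 54 mm high, 180 g. Origin at the centre of the rim, underneath; z points from rim to foot, so up as it stands rim down.
- cup2: A white handleless tea cup (absent in some starts) standing rim down on the drain mat: 66 mm across at the rim below, 56 mm at the foot on top, 54 mm high, 180 g. Origin at the centre of the rim, underneath; z points from rim to foot, so up as it stands rim down.
- plates: Bystander: stack of white plates, 130 mm across, 72 mm high; origin underneath.
- soap: Bystander: white soap bottle, 64 mm across, 190 mm high; origin underneath.
- cutlery: Bystander: grey cutlery tray, 180 x 110 x 40 mm; origin underneath.
Mind the look-alikes: they are no part of the job. What is shaped like the cup2 but pink or red is not meant.

How it is judged:
By the outcome, as a careful person would: the job done as asked, in the order asked, and still so for the second after the job is handed in, with the robot touching nothing.
Of basket0, basket1, basket2 only 2 to 3 are there at a start; the rules pass over those that are not, and their reading is None.
Of cup0, cup1, cup2 only 2 to 3 are there at a start; the rules pass over those that are not, and their reading is None.
At some moment in a run one of cup0, cup1, cup2 may be knocked a few centimetres aside while the robot is not near it.
Once in a run the grip may slacken for a moment while it holds something.
It also fails if it takes over 210 s, if anything falls off the work surface, if the arm or the gripper's body presses on something with over 40 N, if the wrist force passes 120 N, or if a joint passes its speed limit or range.

## Working session

There is one attempt and no reset: what is moved stays moved. The work goes in short steps, Python scripts to look and compute and a tool call to move; the robot and the scene stay as the last step left them, time stands still between calls to the robot, and variables do not carry over. Pictures are saved under pics/ and viewed, and the job is handed in when it is done.

Besides the shell and the picture viewer there is one more tool, called after "Emit:" as a command line: name --pt "numbers of a row" for each row, then --argument value for the rest. send_rows: Moves the arm, as the interface text tells. Its arguments: {"type":"object","properties":{"commands":{"type":"array"}},"required":["commands"]}

```bash
ls; mkdir -p pics
python3 - <<'E'
from cell import manip
import cv2
s=manip.observe();print(s); print(manip.tip_reach)
for n in("side","top"):
    f=manip.grab_frame(n);cv2.imwrite(f"pics/{n}0.png",f["img"][:,:,::-1]);print(n,f["fx"],f["cx"],f["cy"],f["R"],f["t"])
E
```

```text
pics
{'time': 0.0, 'joint_pos': array([-1.27895779,  0.46843272, -0.01161132,  1.60361097,  0.00602383,
        1.07140113, -0.05631084]), 'joint_vel': array([ 4.80773088e-04, -4.20936817e-04, -7.46533814e-04, -1.31958707e-04,
       -3.32285103e-05, -6.59986261e-04, -3.67044268e-04]), 'joint_torque': array([-6.82355335e-06, -5.20563841e+01, -1.27531783e-02, -2.43750662e+01,
       -5.67148626e-02,  1.72279141e-02,  1.61615549e-04]), 'tcp_pos': array([213.4881566 , 613.36859503, 238.60951881]), 'ee_rot': array([-3.13978033e+00,  1.42836345e-04,  2.80669839e+00]), 'contact_force': array([-0.21628228,  0.71650368, -0.55515464]), 'moment': array([ 0.00152329, -0.00180248,  0.02420198]), 'gripper_width': 1.0004693367296602}
25.0
side 398.131731747274 283.36960191161427 209.78501184639498 [[-0.98863701 -0.14898916  0.01997747]
 [-0.10735146  0.60673488 -0.78762202]
 [ 0.10522612 -0.78081689 -0.61583476]] [542.9667638  184.47653095 897.80389724]
top 537.1107811028699 273.2219287957645 212.40416900582483 [[ 0.01487316 -0.99977947  0.01482535]
 [-0.98860998 -0.01692455 -0.14954553]
 [ 0.14976347 -0.01243227 -0.98864369]] [  40.45481947  573.07061951 1229.27067944]
```

View pics/side0.png

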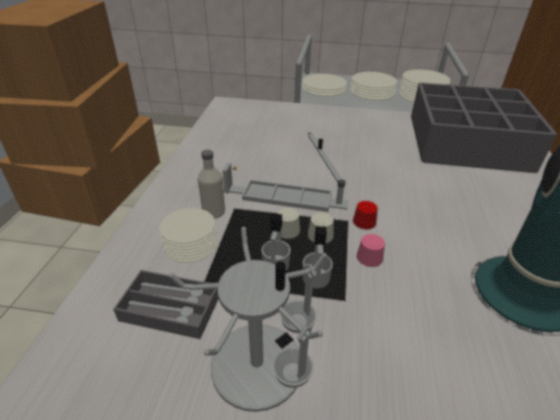

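View pics/top0.png

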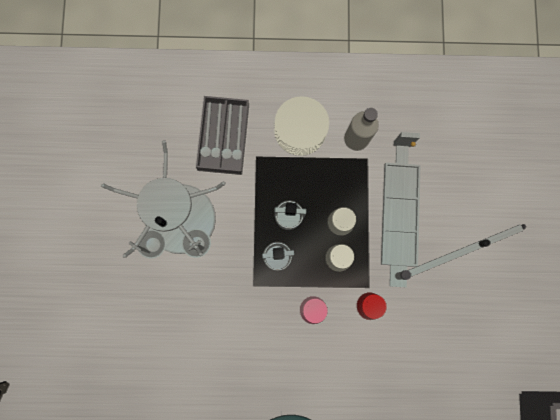

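The pictures show two baskets (top px (290,214) and (278,256)) and two white cups ((343,220) and (341,257)). The pink and red look-alikes are at (314,310) and (372,306). The carousel is on the left with its knob at (160,221), and the open keeper bar is on the right. Next I measure.

```bash
cat > h.py <<'E'
from cell import manip
import numpy as np, cv2
def world(f,pc): return np.asarray(f["R"]).T@(np.asarray(pc)-f["t"])
def cloud(f):
    z=f["z_map"].astype(float); v,u=np.mgrid[:420,:560]
    P=np.stack([(u-f["cx"])/f["fx"]*z,(v-f["cy"])/f["fy"]*z,z],-1)
    W=(P-f["t"])@np.asarray(f["R"]); W[z<=0]=np.nan
    return W
def proj(f,X):
    c=np.asarray(f["R"])@np.asarray(X)+f["t"]; return f["fx"]*c[0]/c[2]+f["cx"],f["fy"]*c[1]/c[2]+f["cy"]
def find(f,q,pmin=.2):
    r=[(round(d["p"],2),world(f,d["at"]).round(1).tolist()) for d in manip.find_in(f,q) if d["p"]>pmin]
    return r
E
python3 - <<'E'
from h import *
for n in("top","side"):
    f=manip.grab_frame(n)
    for q in("carousel","rotor","crank","rack","keeper","keeper_knob","basket0","basket0_bar","cup0","hook0","plates"):
        print(n,q,find(f,q))
    W=cloud(f); np.save(f"W_{n}.npy",W); np.save(f"I_{n}.npy",f["img"])
E
```

```text
top carousel [(0.96, [539.0, 267.0, 212.1])]
top rotor [(0.57, [536.3, 276.6, 220.9])]
top crank [(0.7, [533.5, 276.5, 219.1])]
top rack [(0.82, [553.1, -271.6, 8.7]), (0.21, [536.4, 276.4, 219.2])]
top keeper [(0.76, [485.0, -381.9, 78.1]), (0.62, [767.0, 179.2, 16.7])]
top keeper_knob [(0.84, [481.8, -385.4, 73.7])]
top basket0 [(0.64, [565.8, 10.9, 46.8]), (0.64, [468.2, 38.6, 50.2])]
top basket0_bar [(0.88, [562.0, 11.6, 50.8])]
top cup0 [(0.81, [553.1, -108.9, 51.0]), (0.76, [465.7, -107.8, 56.2]), (0.66, [356.8, -177.3, 54.5]), (0.57, [343.6, -46.4, 58.0]), (0.56, [543.2, 265.3, 210.8])]
top hook0 [(0.56, [539.9, 272.4, 222.0])]
top plates [(0.84, [779.3, -13.5, 69.9])]
side carousel [(0.92, [546.1, 285.5, 96.3]), (0.63, [524.7, 290.5, 220.0]), (0.61, [555.0, -262.5, 7.0])]
side rotor [(0.92, [524.3, 289.0, 216.9])]
side crank [(0.73, [525.8, 285.5, 217.2])]
side rack [(0.85, [559.1, -260.3, 8.1])]
side keeper [(0.64, [477.7, -371.3, 78.0]), (0.46, [468.2, 48.3, 49.1])]
side keeper_knob [(0.55, [476.8, -372.9, 75.6])]
side basket0 [(0.88, [467.2, 51.3, 54.8]), (0.64, [570.4, 20.9, 53.3]), (0.31, [525.1, 290.1, 215.7])]
side basket0_bar [(0.58, [563.0, 20.0, 51.9])]
side cup0 [(0.87, [467.4, -97.0, 55.6]), (0.87, [356.1, -163.8, 37.6]), (0.77, [548.4, -95.3, 45.4]), (0.56, [347.6, -29.3, 41.5]), (0.21, [461.0, 48.0, 51.4])]
side hook0 [(0.88, [523.6, 289.0, 222.4])]
side plates [(0.57, [776.3, 8.4, 73.9])]
```

Run:
```python
from h import *
for n in("top","side"):
    W=np.load(f"W_{n}.npy");
    def sel(x0,x1,y0,y1,z0,z1):
        m=(W[...,0]>x0)&(W[...,0]<x1)&(W[...,1]>y0)&(W[...,1]<y1)&(W[...,2]>z0)&(W[...,2]<z1); return W[m]
    def rep(nm,P):
        if len(P)<5: print(n,nm,len(P));return
        lo,hi=np.percentile(P,2,axis=0),np.percentile(P,98,axis=0)
        r=cv2.minAreaRect(P[:,:2].astype(np.float32))
        print(n,nm,len(P),"med",np.median(P,axis=0).round(1),"mid",((lo+hi)/2).round(1),"rect",np.round(r[0],1),np.round(r[1],1),round(r[2],1))
    rep("mat",sel(520,640,-60,-30,-10,20)); rep("table",sel(300,420,60,200,-10,20))
    for i,(x,y) in enumerate(((550,-102),(467,-102),(356,-170),(345,-40))): rep(f"cuptop{i}",sel(x-45,x+45,y-45,y+45,47,66))
    for i,(x,y) in enumerate(((565,15),(468,42))):
        rep(f"blk{i}",sel(x-50,x+50,y-50,y+50,140,165)); rep(f"blkside{i}",sel(x-50,x+50,y-50,y+50,118,165)); rep(f"bar{i}",sel(x-60,x+60,y-60,y+60,95,116));rep(f"rim{i}",sel(x-60,x+60,y-60,y+60,45,60))
    rep("plate",sel(400,700,150,400,217,228)); rep("knob",sel(400,700,150,400,250,285)); rep("foot",sel(400,700,150,420,10,18))
    rep("rackwalls",sel(400,720,-330,-220,12,20)); rep("rackfloor",sel(400,720,-330,-220,3,8))
    rep("bar",sel(380,720,-600,-200,63,85)); rep("kknob",sel(380,600,-600,-300,95,115)); 
    rep("bartop",sel(380,600,-600,-250,70,83)); rep("detent",sel(640,800,-350,-200,60,90))
```

```text
top mat 581 med [ 5.791e+02 -4.550e+01  3.000e-01] mid [ 5.795e+02 -4.470e+01  4.000e-01] rect [579.9 -44.8] [119.8  27.9] 0.1
top table 2982 med [359.3 129.9   0. ] mid [3.599e+02 1.299e+02 2.000e-01] rect [360. 130.] [139.9 119.9] 90.0
top cuptop0 455 med [ 557.7 -115.8   54.5] mid [ 557.7 -115.6   54.2] rect [ 557.3 -115.6] [54.5 54.4] 1.3
top cuptop1 467 med [ 470.5 -109.7   54.7] mid [ 470.4 -110.2   54.2] rect [ 470.  -110.8] [54.  55.2] 1.3
top cuptop2 491 med [ 357.5 -184.    54.4] mid [ 357.6 -183.9   53.7] rect [ 357.7 -183.8] [55.2 55.9] 71.1
top cuptop3 486 med [346.3 -49.   54.5] mid [346.2 -49.1  54.2] rect [345.7 -48.6] [55.4 55. ] 25.3
top blk0 119 med [566.7  12.5 148.9] mid [566.8  12.5 147.7] rect [566.3  12.3] [23.7 22.2] 0.1
top blkside0 136 med [564.6  12.5 148.6] mid [566.7  12.6 136.5] rect [566.3  12.6] [24.  23.7] 89.8
top bar0 92 med [566.5  26.4 112.3] mid [566.5  12.9 109.4] rect [564.2  12.6] [68.5 16.2] 87.4
top rim0 98 med [561.   12.8  49.6] mid [567.3  12.4  50.8] rect [567.4  12.5] [64.2 64. ] 21.7
top blk1 125 med [468.5  37.4 148.9] mid [469.2  38
[... 2950 characters left out ...]
14.1] rect [596.  262.6] [168.5 245.5] 73.2
side rackwalls 457 med [ 601.1 -276.8   15.9] mid [ 566.  -264.6   15.8] rect [ 561.3 -262.9] [ 90.7 284.1] 87.4
side rackfloor 1105 med [ 568.2 -267.     6.1] mid [ 560.4 -264.7    5.6] rect [ 560.9 -274.8] [318.5 108.6] 1.4
side bar 363 med [ 470.3 -349.8   77.2] mid [ 482.2 -384.9   74.6] rect [ 486.5 -388.8] [ 20.7 315.3] 23.1
side kknob 32 med [ 501.5 -426.   106.2] mid [ 502.  -427.7  104.2] rect [ 501.9 -427.7] [12.3 13.9] 32.4
side bartop 320 med [ 476.3 -366.4   77.4] mid [ 483.5 -389.8   76.3] rect [ 487.4 -391. ] [ 20.7 310.6] 23.1
side detent 104 med [ 753.  -267.9   76.8] mid [ 747.9 -271.2   71.8] rect [ 756.  -272.1] [44.4 34.7] 52.0
```

Run:
```python
import cv2
a=cv2.imread("pics/side0.png");cv2.imwrite("pics/side0z.png",cv2.resize(a[190:410,140:380],None,fx=2.7,fy=2.7,interpolation=2))
a=cv2.imread("pics/top0.png");cv2.imwrite("pics/top0z.png",cv2.resize(a[130:300,90:380],None,fx=2.7,fy=2.7,interpolation=2))
```

```text
(no output)
```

View pics/side0z.png

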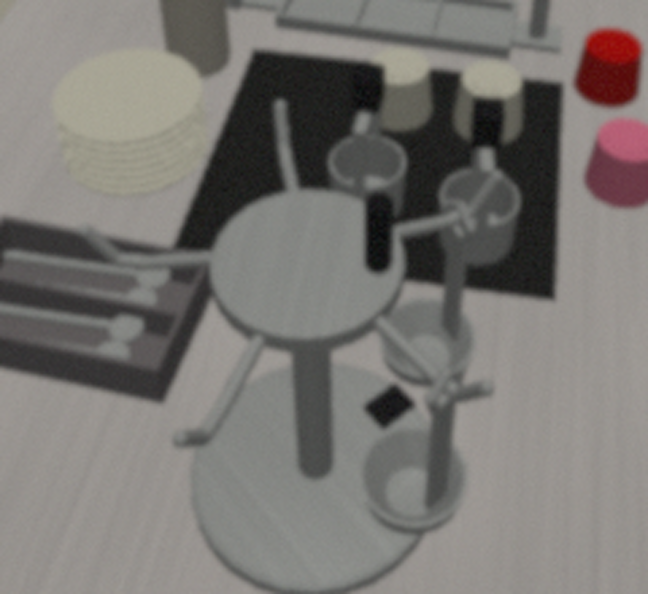

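View pics/top0z.png

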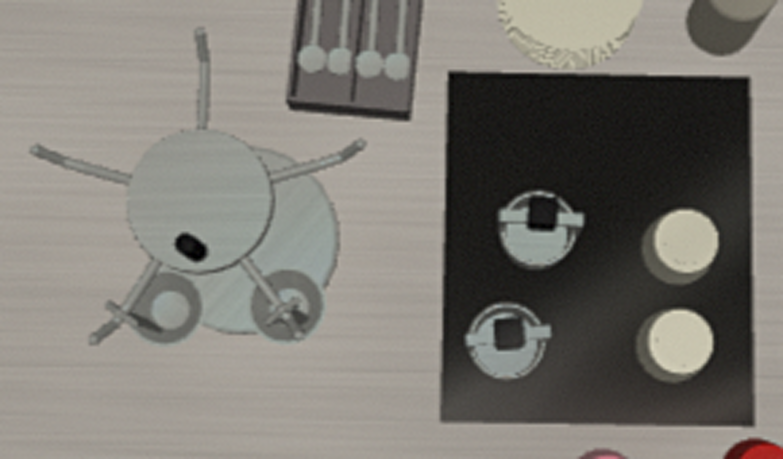

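Run:
```python
from h import *
for n in("top","side"):
    W=np.load(f"W_{n}.npy");I=np.load(f"I_{n}.npy").astype(int)
    m=(abs(W[...,2]-223)<4)&(abs(W[...,0]-557)<150)&(abs(W[...,1]-278)<150)
    k=m.astype(np.uint8); k=cv2.morphologyEx(k,cv2.MORPH_OPEN,np.ones((9,9),np.uint8))
    P=W[k>0][:,:2].astype(np.float32); c,r=cv2.minEnclosingCircle(P); print(n,"plate",np.round(c,1),r, cv2.minAreaRect(P)); c=np.array(c)
    # mark: dark on foot
    mm=(I.sum(-1)<130)&(abs(W[...,2]-14)<8)&(np.hypot(W[...,0]-c[0],W[...,1]-c[1])<90)
    Q=W[mm]; print("mark",len(Q), len(Q) and Q.mean(0).round(1), len(Q)>5 and cv2.minAreaRect(Q[:,:2].astype(np.float32)))
    # foot circle
    # hooks: points z 195-235 and r 70..130
    r=np.hypot(W[...,0]-c[0],W[...,1]-c[1]); hm=(r>70)&(r<132)&(W[...,2]>196)&(W[...,2]<236)
    a=np.degrees(np.arctan2(W[...,1]-c[1],W[...,0]-c[0]))[hm]; h,e=np.histogram(a,72,(-180,180)); print([(int(e[i]),int(h[i])) for i in range(72) if h[i]>2])
    for a0 in range(-180,180,1):
        pass
    kn=(W[...,2]>255)&(W[...,2]<285)&(r<70); K=W[kn].mean(0); print("knob",K.round(1),np.hypot(*(K[:2]-c)),np.degrees(np.arctan2(*(K[:2]-c)[::-1])))
    # rack walls
    for z0,z1 in((13,19),):
        s=(W[...,2]>z0)&(W[...,2]<z1)&(W[...,0]>425)&(W[...,0]<695)&(W[...,1]>-320)&(W[...,1]<-215)
        rr=cv2.minAreaRect(W[s][:,:2].astype(np.float32)); print("rack",rr)
```

```text
top plate [578.1 269.7] 45.16828536987305 ((579.6327514648438, 269.0156555175781), (88.68435668945312, 57.78582763671875), 65.59062957763672)
mark 0 0 False
[(-180, 6), (-175, 7), (-170, 6), (-160, 10), (-155, 87), (-150, 50), (-145, 10), (-85, 46), (-80, 48), (0, 41), (5, 49), (80, 65), (85, 51), (90, 10), (140, 9), (145, 68), (150, 80), (155, 8), (160, 7), (165, 8), (170, 8), (175, 8)]
knob [518.3 272.  272.4] 59.846305440682485 177.79154879460847
rack ((560.2003173828125, -260.55206298828125), (87.28276824951172, 270.3431396484375), 87.00132751464844)
side plate [557.7 274.1] 55.613914489746094 ((560.2564697265625, 276.6570129394531), (99.9384536743164, 105.03213500976562), 17.137601852416992)
mark 106 [515.2 225.   19.8] ((515.3157348632812, 224.31686401367188), (25.93900489807129, 18.732376098632812), 46.917518615722656)
[(-150, 37), (-145, 193), (-140, 18), (-135, 3), (-75, 55), (-70, 84), (-5, 3), (0, 231), (70, 154), (75, 94), (135, 21), (140, 165), (145, 123), (150, 22)]
knob [517.9 276.1 268.8] 39.82106406965257 177.16024313646943
rack ((561.6475219726562, -262.0480651855469), (92.40704345703125, 269.6106262207031), 87.37675476074219)
```

Run:
```python
from h import *
for n in("top","side"):
    f=manip.grab_frame(n)
    W=cloud(f);I=f["img"].astype(int)
    c0=np.array([557.7,274.1])
    r=np.hypot(W[...,0]-c0[0],W[...,1]-c0[1])
    m=(W[...,2]>216)&(W[...,2]<232)&(r<66)
    k=cv2.morphologyEx(m.astype(np.uint8),cv2.MORPH_CLOSE,np.ones((5,5),np.uint8));k=cv2.morphologyEx(k,cv2.MORPH_OPEN,np.ones((11,11),np.uint8))
    cs,_=cv2.findContours(k,0,2); C=max(cs,key=cv2.contourArea)[:,0]
    def plane(uv,z):
        R=np.asarray(f["R"]);o=-R.T@f["t"];d=np.c_[(uv[:,0]-f["cx"])/f["fx"],(uv[:,1]-f["cy"])/f["fy"],np.ones(len(uv))]@R
        return o+d*((z-o[2])/d[:,2])[:,None]
    P=plane(C.astype(float),223)[:,:2].astype(np.float32); e=cv2.fitEllipse(P); print(n,"plate ell",e, cv2.minEnclosingCircle(P))
    if n=="side":
        box=I[325:360,265:305].sum(-1); v,u=np.where(box<120); uv=np.c_[u+265.,v+325.]
        M=plane(uv,14); print("mark",M.mean(0).round(1),cv2.minAreaRect(M[:,:2].astype(np.float32)),len(uv))
    for ang in range(5): pass
    hm=(r>108)&(r<131)&(W[...,2]>205)&(W[...,2]<236)
    a=np.degrees(np.arctan2(W[...,1]-c0[1],W[...,0]-c0[0]))[hm]
    for g in (-145,-72,0,72,144):
        s=a[abs(a-g)<18]; print(g,len(s),np.median(s).round(1) if len(s) else None)
```

```text
top plate ell ((562.76513671875, 273.93072509765625), (97.9582290649414, 114.52484130859375), 173.5057373046875) ((554.2583618164062, 274.8791198730469), 59.3394775390625)
-145 35 -141.4
-72 40 -69.4
0 54 1.9
72 57 73.7
144 50 146.0
side plate ell ((560.1356811523438, 277.53131103515625), (101.92711639404297, 116.55211639404297), 15.320964813232422) ((555.254150390625, 277.5638732910156), 60.200130462646484)
mark [515.9 221.   14. ] ((515.9179077148438, 220.8474578857422), (25.017114639282227, 17.081871032714844), 49.98090744018555) 103
-145 91 -142.6
-72 79 -69.7
0 106 3.0
72 84 74.8
144 95 144.7
```

```bash
cat >> h.py <<'E'
from scipy.spatial.transform import Rotation as Ro
def plan(pos,yaw_deg,vmax=25,wmax=5):
    """total tool-frame shift (mm) then turn (rad) to go from measured pose to target; level tool"""
    s=manip.observe(); R=Ro.from_euler("xyz",s["ee_rot"]); T=Ro.from_euler("xyz",[np.pi,0,np.radians(yaw_deg)])
    d=np.array(pos)-s["tcp_pos"]; dl=R.inv().apply(d); rv=(R.inv()*T).as_rotvec()
    # constant-per-row rotation, world straight line approx: do shift in target frame after turn
    dt=T.inv().apply(d)
    print("t",round(s["time"],2),"tcp",s["tcp_pos"].round(1),"rpy",np.degrees(s["ee_rot"]).round(1),"w",round(s["gripper_width"],3),"F",s["contact_force"].round(1))
    print(" shift now-frame",dl.round(1)," rotvec",rv.round(4)," shift in target frame",dt.round(1),"rows>=",int(np.ceil(np.linalg.norm(d)/vmax)),int(np.ceil(np.degrees(np.linalg.norm(rv))/wmax)))
E
python3 - <<'E'
from h import *
plan([518.2,273.5,330],180)
E
```

```text
t 1.4 tcp [213.6 613.9 239.6] rpy [180.    0.  160.8] w 1.001 F [1.  0.8 0.1]
 shift now-frame [-399.5 -221.4  -90.4]  rotvec [ 1.000e-04  0.000e+00 -3.349e-01]  shift in target frame [-304.6 -340.4  -90.4] rows>= 19 4
```

Emit:
send_rows --pt "0 0 -0.08375 0 0 -0.0226 0" --pt "0 0 -0.08375 0 0 -0.0226 0" --pt "0 0 -0.08375 0 0 -0.0226 0" --pt "0 0 -0.08375 0 0 -0.0226 0" --pt "0 0 0 -0.0218 -0.0243 0 0" --pt "0 0 0 -0.0218 -0.0243 0 0" --pt "0 0 0 -0.0218 -0.0243 0 0" --pt "0 0 0 -0.0218 -0.0243 0 0" --pt "0 0 0 -0.0218 -0.0243 0 0" --pt "0 0 0 -0.0218 -0.0243 0 0" --pt "0 0 0 -0.0218 -0.0243 0 0" --pt "0 0 0 -0.0218 -0.0243 0 0"

```text
time: 2.4
tcp_pos: [388.9, 418.2, 330.2]
ee_rot: [3.141, 0.0, -3.141]
contact_force: [0.2, -0.6, -0.3]
gripper_width: 1.004
```

Emit:
send_rows --pt "0 0 0 -0.0218 -0.0243 0 0" --pt "0 0 0 -0.0218 -0.0243 0 0" --pt "0 0 0 -0.0218 -0.0243 0 0" --pt "0 0 0 -0.0218 -0.0243 0 0" --pt "0 0 0 -0.0218 -0.0243 0 0" --pt "0 0 0 -0.0213 -0.0244 0 0" --pt "0 0 0 0 0 0 0" --pt "0 0 0 0 0 0 0" --pt "0 0 0 0 0 0 0"

```text
time: 3.15
tcp_pos: [517.9, 274.2, 330.0]
ee_rot: [3.141, -0.0, -3.141]
contact_force: [-0.6, -1.2, -0.4]
gripper_width: 0.999
```

Run:
```python
from h import *
plan([518.2,273.5,262],180)
```

```text
t 3.15 tcp [517.9 274.2 330. ] rpy [ 180.   -0. -180.] w 0.999 F [-0.6 -1.2 -0.4]
 shift now-frame [-0.3 -0.8 67.9]  rotvec [ 0.0005 -0.0004  0.0005]  shift in target frame [-0.3 -0.7 68. ] rows>= 3 1
```

Going down to the knob and closing.

Emit:
send_rows --pt "0 0 0 0 -0.0004 0.0136 100" --pt "0 0 0 0 -0.0004 0.0136 100" --pt "0 0 0 0 0 0.0136 100" --pt "0 0 0 0 0 0.0136 100" --pt "0 0 0 0 0 0.0136 100" --pt "0 0 0 0 0 0 255" --pt "0 0 0 0 0 0 255" --pt "0 0 0 0 0 0 255" --pt "0 0 0 0 0 0 255" --pt "0 0 0 0 0 0 255" --pt "0 0 0 0 0 0 255"

```text
time: 4.07
tcp_pos: [518.6, 273.1, 262.7]
ee_rot: [3.141, 0.001, -3.141]
contact_force: [0.7, 0.5, 0.7]
gripper_width: 0.225
```

Run:
```python
from h import *
s=manip.observe();print(s["tcp_pos"],s["gripper_width"]*92,s["contact_force"])
C=np.array([558.2,274.9]); p=s["tcp_pos"][:2]; print(p-C,np.hypot(*(p-C)))
a0=182.; N=20
pts=[C+40*np.array([np.cos(np.radians(a)),np.sin(np.radians(a))]) for a in np.linspace(a0,a0-60,13)]
for i in range(12):
    d=pts[i+1]-pts[i]; print(-d[0].round(2),d[1].round(2))   # tool x=-X, tool y=+Y
```

```text
[518.59079414 273.08868705 262.73556474] 20.68976152835148 [0.71408503 0.50417003 0.66858506]
[-39.60920586  -1.81131295] 39.65059953543762
-0.03 3.49
-0.33 3.47
-0.64 3.43
-0.93 3.36
-1.22 3.27
-1.5 3.15
-1.77 3.01
-2.03 2.84
-2.27 2.65
-2.49 2.45
-2.69 2.22
-2.88 1.98
```

Emit:
send_rows --pt "0 0 0 0 0 0 255" --pt "0 0 0 0 0 0 255" --pt "0 0 0 0 0 0 255" --pt "0 0 0 0 0 0 255"

```text
time: 4.4
tcp_pos: [518.5, 272.9, 262.5]
ee_rot: [3.141, 0.001, -3.142]
contact_force: [-0.7, -0.3, 3.3]
gripper_width: 0.167
```

Emit:
send_rows --pt "0 0 0 0 0.0035 0 255" --pt "0 0 0 -0.0003 0.0035 0 255" --pt "0 0 0 -0.0006 0.0034 0 255" --pt "0 0 0 -0.0009 0.0034 0 255" --pt "0 0 0 -0.0012 0.0033 0 255" --pt "0 0 0 -0.0015 0.0031 0 255" --pt "0 0 0 -0.0018 0.003 0 255" --pt "0 0 0 -0.002 0.0028 0 255" --pt "0 0 0 -0.0023 0.0026 0 255" --pt "0 0 0 -0.0025 0.0024 0 255" --pt "0 0 0 -0.0027 0.0022 0 255" --pt "0 0 0 -0.0029 0.002 0 255"

```text
time: 5.4
tcp_pos: [535.3, 305.9, 261.8]
ee_rot: [-3.138, -0.005, 3.14]
contact_force: [-7.8, -7.0, 7.0]
gripper_width: 0.166
```

Run:
```python
from h import *
s=manip.observe();print(s["tcp_pos"],s["gripper_width"]*92,s["contact_force"],s["moment"])
f=manip.grab_frame("side");cv2.imwrite("pics/s1.png",f["img"][:,:,::-1])
f=manip.grab_frame("top");cv2.imwrite("pics/t1.png",f["img"][:,:,::-1])
```

```text
[535.2529951  305.89106057 261.79371521] 15.238990710889908 [-7.76887632 -7.03895542  7.00337973] [-1.09564701  1.49834564 -0.33642621]
```

View pics/s1.png

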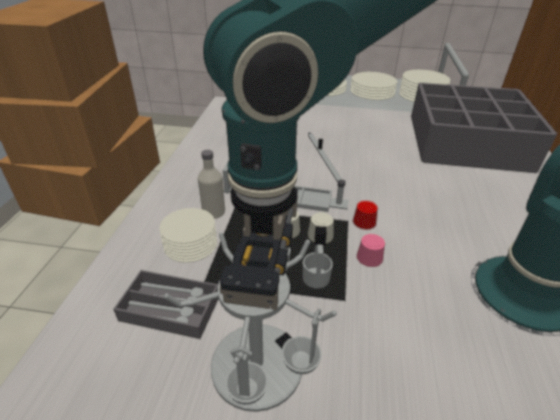

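Emit:
send_rows --pt "0 0 0 0 0 0 100" --pt "0 0 0 0 0 0 100" --pt "0 0 0 0 0 0 100" --pt "0 0 0 0 0 -0.02 100" --pt "0 0 0 0 0 -0.03 0" --pt "0 0 0 0 0 -0.03 0" --pt "0 0 0 0.03 -0.02 0 0" --pt "0 0 0 0.03 -0.03 0 0" --pt "0 0 0 0.03 -0.035 0 0" --pt "0 0 0 0.03 -0.035 0 0" --pt "0 0 0 0.03 -0.035 0 0"

```text
time: 6.42
tcp_pos: [394.9, 162.6, 341.7]
ee_rot: [3.141, 0.0, -3.141]
contact_force: [0.7, -0.2, 0.8]
gripper_width: 0.94
```

```bash
cat >> h.py <<'E'
def car(f):
    W=cloud(f); out={}
    C=np.array([558.2,274.9]); r=np.hypot(W[...,0]-C[0],W[...,1]-C[1])
    kn=(W[...,2]>240)&(W[...,2]<282)&(r<62); K=np.median(W[kn],axis=0) if kn.sum() else None
    if K is not None:
        q=W[kn][:,:2].astype(np.float32); c=cv2.minAreaRect(q)[0]; print("knob",kn.sum(),np.round(c,1),"ang",np.degrees(np.arctan2(c[1]-C[1],c[0]-C[0])).round(1))
    hm=(r>100)&(r<131)&(W[...,2]>205)&(W[...,2]<236)
    a=np.degrees(np.arctan2(W[...,1]-C[1],W[...,0]-C[0]))[hm]
    h,e=np.histogram(a,90,(-180,180)); 
    k=[int(e[i]+2) for i in range(90) if h[i]>5]
    th=np.median(np.degrees(np.angle(np.exp(1j*np.radians(a*5)))))
    z=np.exp(1j*np.radians(a*5)).mean(); print("hook phase mod72",(np.degrees(np.angle(z))/5).round(1),"conc",abs(z).round(2),"bins",k)
E
python3 - <<'E'
from h import *
f=manip.grab_frame("side");cv2.imwrite("pics/s2.png",f["img"][:,:,::-1]);car(f)
f=manip.grab_frame("top");cv2.imwrite("pics/t2.png",f["img"][:,:,::-1]);car(f)
plan([566.3,12.6,220],180)
E
```

```text
knob 256 [534.1 307.1] ang 126.9
hook phase mod72 18.5 conc 0.98 bins [-126, -122, -54, -50, 18, 22, 82, 86, 90, 94, 98, 154, 158, 162, 166]
knob 81 [534.6 306. ] ang 127.1
hook phase mod72 18.7 conc 0.98 bins [-126, -122, -54, -50, 18, 82, 86, 90, 94, 98, 158, 162, 166, 170]
t 6.52 tcp [393.2 159.6 342.1] rpy [180.   -0.  179.8] w 0.995 F [-0.2 -0.   0.8]
 shift now-frame [-173.7 -146.3  122. ]  rotvec [ 0.0001 -0.0007 -0.0036]  shift in target frame [-173.1 -147.   122.1] rows>= 11 1
```

View pics/s2.png

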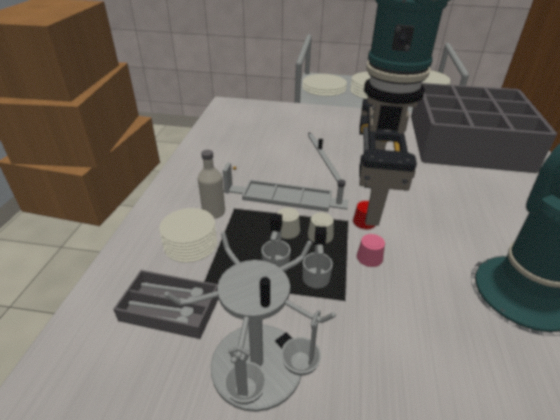

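View pics/t2.png

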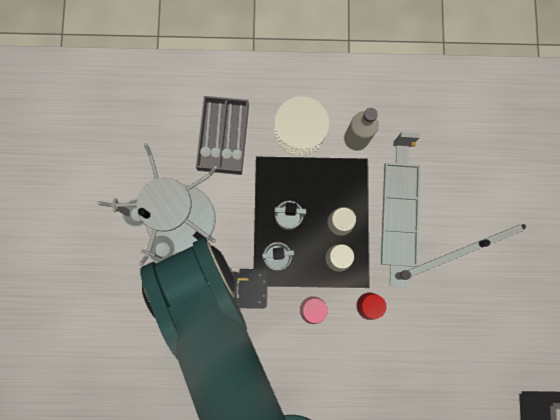

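Run:
```python
from h import *
plan([468.6,38.4,200],187)
```

```text
t 6.52 tcp [393.2 159.6 342.1] rpy [180.   -0.  179.8] w 0.995 F [-0.2 -0.   0.8]
 shift now-frame [ -75.9 -120.9  142.1]  rotvec [ 1.000e-04 -7.000e-04 -1.258e-01]  shift in target frame [ -60.  -129.4  142.1] rows>= 9 2
```

Emit:
send_rows --pt "0 0 -0.063 0 0 0 0" --pt "0 0 -0.063 0 0 0 0" --pt "0 0 0 -0.0086 -0.0185 0.0203 0" --pt "0 0 0 -0.0086 -0.0185 0.0203 0" --pt "0 0 0 -0.0086 -0.0185 0.0203 0" --pt "0 0 0 -0.0086 -0.0185 0.0203 0" --pt "0 0 0 -0.0086 -0.0185 0.0203 0" --pt "0 0 0 -0.0086 -0.0185 0.0203 0" --pt "0 0 0 -0.0086 -0.0185 0.0203 0" --pt "0 0 0 0 0 0 0" --pt "0 0 0 0 0 0 0" --pt "0 0 0 0 0 0 0"

```text
time: 7.52
tcp_pos: [472.7, 43.8, 200.3]
ee_rot: [3.141, 0.001, -3.015]
contact_force: [0.2, -0.4, 0.6]
gripper_width: 0.999
```

Run:
```python
from h import *
plan([468.6,38.4,143],187)
```

```text
t 7.52 tcp [472.7  43.8 200.3] rpy [ 180.     0.  -172.7] w 0.999 F [ 0.2 -0.4  0.6]
 shift now-frame [ 4.7 -4.9 57.3]  rotvec [0.0004 0.0005 0.0048]  shift in target frame [ 4.7 -4.9 57.3] rows>= 3 1
```

Emit:
send_rows --pt "0 0 0 0.0047 -0.0049 0.007 0" --pt "0 0 0 0 0 0.0167 0" --pt "0 0 0 0 0 0.0167 0" --pt "0 0 0 0 0 0.0167 0" --pt "0 0 0 0 0 0 100" --pt "0 0 0 0 0 0 255" --pt "0 0 0 0 0 0 255" --pt "0 0 0 0 0 0 255" --pt "0 0 0 0 0 0 255" --pt "0 0 0 0 0 0 255" --pt "0 0 0 0 0 0 255" --pt "0 0 0 0 0 0 255"

```text
time: 8.52
tcp_pos: [468.4, 37.3, 143.1]
ee_rot: [3.141, 0.001, -3.016]
contact_force: [-0.9, -0.1, -0.5]
gripper_width: 0.448
```

Emit:
send_rows --pt "0 0 0 0 0 0 255" --pt "0 0 0 0 0 0 255"

```text
time: 8.68
tcp_pos: [468.2, 37.3, 142.8]
ee_rot: [3.142, 0.0, -3.015]
contact_force: [-0.2, 0.1, -0.3]
gripper_width: 0.299
```

Emit:
send_rows --pt "0 0 0 0 0 0 255" --pt "0 0 0 0 0 0 255" --pt "0 0 0 0 0 0 255" --pt "0 0 0 0 0 -0.012 255" --pt "0 0 0 0 0 -0.02 255" --pt "0 0 0 0 0 -0.02 255" --pt "0 0 0 0 0 0 255" --pt "0 0 0 0 0 0 255"

```text
time: 9.35
tcp_pos: [468.6, 37.4, 195.2]
ee_rot: [3.141, 0.002, -3.015]
contact_force: [-0.4, -0.9, -2.1]
gripper_width: 0.262
```

Run:
```python
from h import *
f=manip.grab_frame("side");cv2.imwrite("pics/s3.png",f["img"][:,:,::-1])
W=cloud(f)
m=(abs(W[...,0]-468)<45)&(abs(W[...,1]-38)<45)
for z0,z1 in((75,95),(96,106),(30,48),(48,60)):
    q=W[m&(W[...,2]>z0)&(W[...,2]<z1)]; print(z0,len(q),len(q) and np.median(q,axis=0).round(1), len(q) and q[:,2].max().round(1))
# hook seat target; approach at r=175, bar underside height 243
C=np.array([558.2,274.9]);a=np.radians(-125.4);u=np.array([np.cos(a),np.sin(a)])
for r in(103,175,185): print(r,C+r*u)
plan([*(C+185*u),143+138+5],187+47.6)
```

```text
75 288 [466.4  57.7  85.2] 95.0
96 196 [469.7  37.9 101.6] 105.8
30 0 0 0
48 81 [471.1  57.3  57.4] 60.0
103 [498.53403925 190.94183704]
175 [456.82579484 132.25263575]
185 [451.03298312 124.10135779]
t 9.4 tcp [467.8  37.3 194.3] rpy [ 180.    -0.  -172.8] w 0.258 F [ 0.1 -0.1 -2.7]
 shift now-frame [  5.8  88.2 -91.7]  rotvec [ 3.000e-04 -3.000e-04 -8.267e-01]  shift in target frame [-61.   64.  -91.7] rows>= 6 10
```

View pics/s3.png

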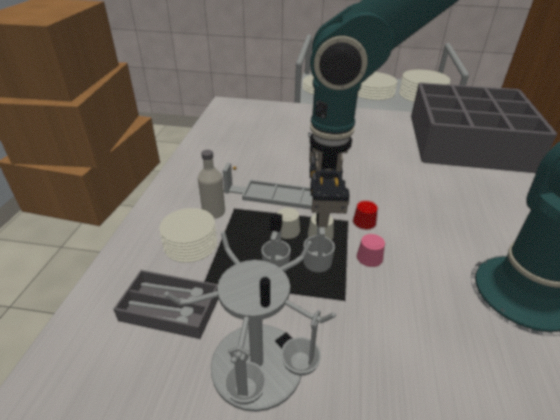

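Emit:
send_rows --pt "0 0 -0.0827 0 0 -0.0092 255" --pt "0 0 -0.0827 0 0 -0.0092 255" --pt "0 0 -0.0827 0 0 -0.0092 255" --pt "0 0 -0.0827 0 0 -0.0092 255" --pt "0 0 -0.0827 0 0 -0.0092 255" --pt "0 0 -0.0827 0 0 -0.0092 255" --pt "0 0 -0.0827 0 0 -0.0092 255" --pt "0 0 -0.0827 0 0 -0.0092 255" --pt "0 0 -0.0827 0 0 -0.0092 255" --pt "0 0 -0.0827 0 0 -0.0092 255" --pt "0 0 0 -0.012 0.013 0 255" --pt "0 0 0 -0.012 0.013 0 255"

```text
time: 10.4
tcp_pos: [460.6, 71.5, 285.7]
ee_rot: [3.141, -0.001, -2.191]
contact_force: [-1.0, 0.9, -2.1]
gripper_width: 0.257
```

Emit:
send_rows --pt "0 0 0 -0.012 0.013 0 255" --pt "0 0 0 -0.012 0.013 0 255" --pt "0 0 0 -0.012 0.012 0 255" --pt "0 0 0 0 0 0 255" --pt "0 0 0 0 0 0 255" --pt "0 0 0 0 0 0 255" --pt "0 0 0 0 0 0 255"

```text
time: 10.98
tcp_pos: [450.8, 122.1, 286.2]
ee_rot: [3.141, -0.001, -2.19]
contact_force: [1.2, -0.6, -1.1]
gripper_width: 0.257
```

Run:
```python
from h import *
C=np.array([558.2,274.9]);a=np.radians(-125.4);u=np.array([np.cos(a),np.sin(a)])
f=manip.grab_frame("side");cv2.imwrite("pics/s4.png",f["img"][:,:,::-1]);car(f)
W=cloud(f);s=manip.observe();t=s["tcp_pos"]
m=(np.hypot(W[...,0]-t[0],W[...,1]-t[1])<45)&(W[...,2]>120)&(W[...,2]<197)
q=W[m];print(len(q),q[:,2].min(),q[:,2].max())
for z in range(130,200,6):
    k=q[abs(q[:,2]-z)<3];print(z,len(k),len(k)and k[:,:2].mean(0).round(1))
plan([*(C+103*u),286],187+47.6)
```

```text
knob 253 [534.  307.1] ang 126.9
hook phase mod72 18.5 conc 0.98 bins [-126, -122, -54, -50, 18, 22, 82, 86, 90, 94, 98, 158, 162, 166, 170]
1226 144.4987892432031 196.92160158549197
130 0 0
136 0 0
142 2 [445.8 149.7]
148 119 [450.1 123.4]
154 122 [450.  126.5]
160 130 [450.7 124. ]
166 138 [450.9 124.8]
172 150 [451.8 125.1]
178 129 [452.  123.5]
184 156 [452.  123.6]
190 170 [451.4 124.9]
196 110 [455.4 124.8]
t 11.03 tcp [450.9 122.1 286.4] rpy [ 180.    -0.  -125.5] w 0.261 F [-0.3  0.5 -1.1]
 shift now-frame [-83.7   1.2   0.3]  rotvec [ 0.0002 -0.0008 -0.0016]  shift in target frame [-83.7   1.    0.4] rows>= 4 1
```

View pics/s4.png

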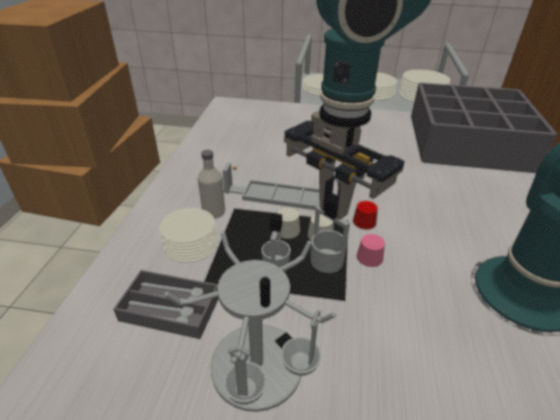

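Emit:
send_rows --pt "0 0 0 -0.012 0.001 0 255" --pt "0 0 0 -0.012 0 0 255" --pt "0 0 0 -0.012 0 0 255" --pt "0 0 0 -0.012 0 0 255" --pt "0 0 0 -0.012 0 0 255" --pt "0 0 0 -0.012 0 0 255" --pt "0 0 0 -0.0117 0 0 255" --pt "0 0 0 0 0 0 255" --pt "0 0 0 0 0 0 255" --pt "0 0 0 0 0 0 255"

```text
time: 11.87
tcp_pos: [498.3, 191.7, 286.6]
ee_rot: [3.141, -0.001, -2.189]
contact_force: [0.3, -0.3, -2.0]
gripper_width: 0.256
```

Run:
```python
from h import *
C=np.array([558.2,274.9]);a=np.radians(-125.4);u=np.array([np.cos(a),np.sin(a)])
f=manip.grab_frame("side");cv2.imwrite("pics/s5.png",cv2.resize(f["img"][150:400,180:400,::-1],None,fx=2.4,fy=2.4));car(f)
plan([*(C+103*u),248],187+47.6)
```

```text
knob 258 [534.4 307.1] ang 126.5
hook phase mod72 18.6 conc 0.8 bins [-146, -142, -126, -110, -106, -54, -50, 18, 22, 82, 86, 90, 94, 98, 158, 162, 166]
t 11.92 tcp [498.2 191.5 286.7] rpy [ 180.    -0.  -125.4] w 0.261 F [ 0.6  0.3 -2.2]
 shift now-frame [ 0.2 -0.6 38.7]  rotvec [ 0.     -0.0006 -0.0004]  shift in target frame [ 0.2 -0.6 38.7] rows>= 2 1
```

View pics/s5.png

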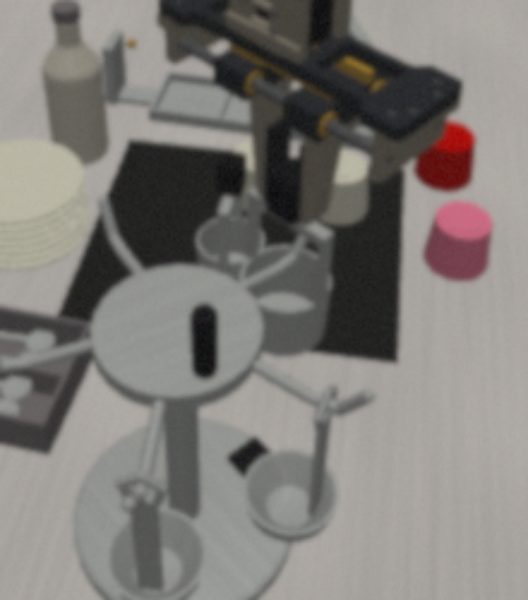

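Emit:
send_rows --pt "0 0 0 0 0 0.01 255" --pt "0 0 0 0 0 0.01 255" --pt "0 0 0 0 0 0.01 255" --pt "0 0 0 0 0 0.005 255" --pt "0 0 0 0 0 0 255" --pt "0 0 0 0 0 0 255"

```text
time: 12.42
tcp_pos: [498.3, 191.9, 251.2]
ee_rot: [3.141, -0.001, -2.189]
contact_force: [0.8, 0.8, -0.4]
gripper_width: 0.26
```

Emit:
send_rows --pt "0 0 0 0 0 0.0015 255" --pt "0 0 0 0 0 0.0015 255" --pt "0 0 0 0 0 0 255" --pt "0 0 0 0 0 0 255"

```text
time: 12.75
tcp_pos: [498.5, 192.2, 249.0]
ee_rot: [-3.141, 0.0, -2.188]
contact_force: [-0.7, -0.2, -1.0]
gripper_width: 0.263
```

Emit:
send_rows --pt "0 0 0 0 0 0.0015 255" --pt "0 0 0 0 0 0.001 255" --pt "0 0 0 0 0 0 255" --pt "0 0 0 0 0 0 255"

```text
time: 13.08
tcp_pos: [498.6, 192.1, 246.6]
ee_rot: [-3.141, 0.0, -2.188]
contact_force: [-0.4, -0.7, 2.1]
gripper_width: 0.258
```

Run:
```python
from h import *
f=manip.grab_frame("side");cv2.imwrite("pics/s6.png",cv2.resize(f["img"][150:400,180:400,::-1],None,fx=2.4,fy=2.4));car(f)
plan([500,191,248],187+47.6)
```

```text
knob 253 [534.4 307. ] ang 126.6
hook phase mod72 17.1 conc 0.83 bins [-146, -142, -138, -110, -106, -54, -50, 18, 22, 82, 86, 90, 94, 98, 154, 158, 162, 166, 170]
t 13.13 tcp [498.6 192.2 246.6] rpy [-180.     0.  -125.4] w 0.259 F [-0.9 -0.1  1.6]
 shift now-frame [ 0.1 -1.8 -1.4]  rotvec [-0.0003  0.0005  0.0002]  shift in target frame [ 0.1 -1.8 -1.4] rows>= 1 1
```

View pics/s6.png

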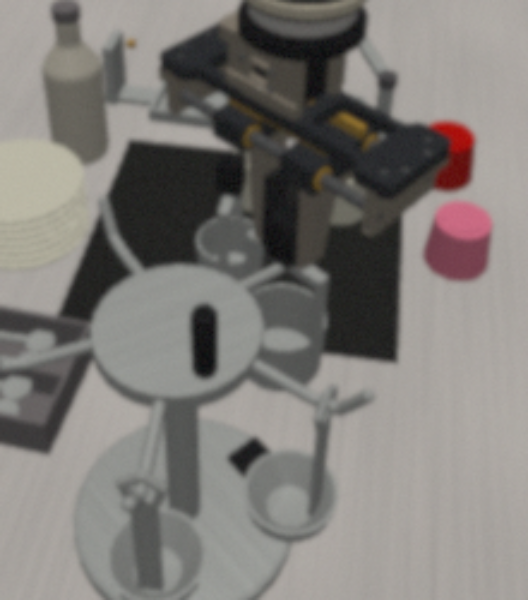

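Emit:
send_rows --pt "0 0 0 0 0 0 150" --pt "0 0 0 0 0 0 100" --pt "0 0 0 0 0 0 100" --pt "0 0 0 0 0 0 100" --pt "0 0 0 0 0 -0.005 100" --pt "0 0 0 0 0 -0.015 100" --pt "0 0 0 0 0 -0.02 100" --pt "0 0 0 0 0 -0.02 100" --pt "0 0 0 0 0 -0.02 0" --pt "0 0 0 0 0 0 0" --pt "0 0 0 0 0 0 0" --pt "0 0 0 0 0 0 0"

```text
time: 14.13
tcp_pos: [498.1, 191.9, 325.7]
ee_rot: [3.141, -0.001, -2.188]
contact_force: [0.3, 0.1, -1.0]
gripper_width: 0.877
```

Run:
```python
from h import *
f=manip.grab_frame("side");cv2.imwrite("pics/s7.png",cv2.resize(f["img"][150:400,180:400,::-1],None,fx=2.4,fy=2.4));car(f)
W=cloud(f)
m=(np.hypot(W[...,0]-498,W[...,1]-191)<45)
q=W[m&(W[...,2]>235)&(W[...,2]<262)]; print("blk",len(q),cv2.minAreaRect(q[:,:2].astype(np.float32)),np.percentile(q[:,2],98))
m=(np.hypot(W[...,0]-566,W[...,1]-12)<45);q=W[m&(W[...,2]>140)&(W[...,2]<160)]; print("blkA",len(q),cv2.minAreaRect(q[:,:2].astype(np.float32)))
plan([566.3,12.6,318],180)
```

```text
knob 250 [534.2 307.1] ang 126.7
hook phase mod72 17.5 conc 0.83 bins [-146, -142, -138, -134, -114, -110, -106, -54, -50, 18, 22, 82, 86, 90, 94, 98, 154, 158, 162, 166, 170]
blk 286 ((496.51202392578125, 194.05548095703125), (25.325204849243164, 23.617687225341797), 52.741859436035156) 254.4276869163166
blkA 113 ((566.2713012695312, 11.467789649963379), (24.786758422851562, 25.01728630065918), 3.466214656829834)
t 14.18 tcp [497.9 191.8 325.3] rpy [ 1.799e+02 -1.000e-01 -1.254e+02] w 0.915 F [-0.5 -0.2 -0.9]
 shift now-frame [ 106.5 -159.6    7.3]  rotvec [ 1.000e-04 -1.800e-03  9.531e-01]  shift in target frame [ -68.4 -179.2    7.3] rows>= 8 11
```

View pics/s7.png

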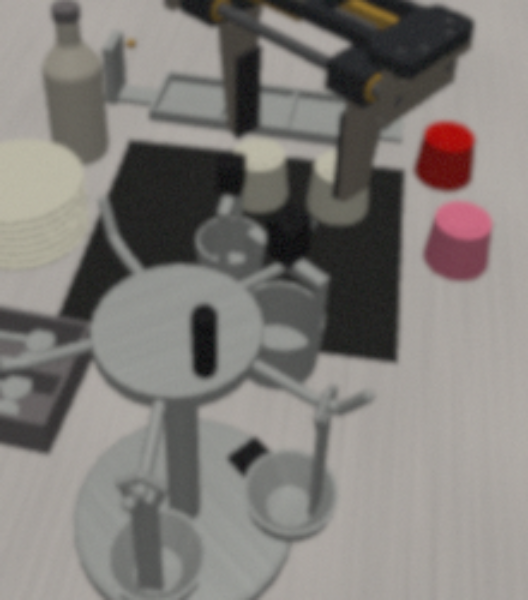

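Emit:
send_rows --pt "0 0 0.119 0 0 -0.005 0" --pt "0 0 0.119 0 0 0 0" --pt "0 0 0.119 0 0 0 0" --pt "0 0 0.119 0 0 0 0" --pt "0 0 0.119 0 0 0 0" --pt "0 0 0.119 0 0 0 0" --pt "0 0 0.119 0 0 0 0" --pt "0 0 0.12 0 0 0 0" --pt "0 0 0 -0.0085 -0.0224 0 0" --pt "0 0 0 -0.0085 -0.0224 0 0" --pt "0 0 0 -0.0085 -0.0224 0 0" --pt "0 0 0 -0.0085 -0.0224 0 0"

```text
time: 15.18
tcp_pos: [532.1, 101.5, 330.0]
ee_rot: [-3.141, -0.002, -3.141]
contact_force: [0.7, -0.4, 0.1]
gripper_width: 1.001
```

Emit:
send_rows --pt "0 0 0 -0.0085 -0.0224 0.02 0" --pt "0 0 0 -0.0085 -0.0224 0.02 0" --pt "0 0 0 -0.0085 -0.0224 0.02 0" --pt "0 0 0 -0.0085 -0.0224 0.02 0" --pt "0 0 0 0 0 0.03 0" --pt "0 0 0 0 0 0.015 0" --pt "0 0 0 0 0 0 0" --pt "0 0 0 0 0 0 0" --pt "0 0 0 0 0 0 0"

```text
time: 15.93
tcp_pos: [566.9, 13.1, 206.9]
ee_rot: [-3.142, 0.001, -3.141]
contact_force: [0.5, 0.0, 0.2]
gripper_width: 1.007
```

Run:
```python
from h import *
plan([566.3,12.6,143],180)
```

```text
t 15.93 tcp [566.9  13.1 206.9] rpy [-180.    0. -180.] w 1.007 F [0.5 0.  0.2]
 shift now-frame [ 0.6 -0.5 63.9]  rotvec [-0.      0.0007  0.0006]  shift in target frame [ 0.6 -0.5 63.9] rows>= 3 1
```

Emit:
send_rows --pt "0 0 0 0.0006 -0.0005 0.014 0" --pt "0 0 0 0 0 0.0167 0" --pt "0 0 0 0 0 0.0167 0" --pt "0 0 0 0 0 0.0166 0" --pt "0 0 0 0 0 0 150" --pt "0 0 0 0 0 0 255" --pt "0 0 0 0 0 0 255" --pt "0 0 0 0 0 0 255" --pt "0 0 0 0 0 0 255" --pt "0 0 0 0 0 0 255" --pt "0 0 0 0 0 0 255" --pt "0 0 0 0 0 0 255"

```text
time: 16.93
tcp_pos: [566.0, 12.4, 142.6]
ee_rot: [3.141, 0.001, -3.141]
contact_force: [-0.6, -0.8, -0.5]
gripper_width: 0.441
```

Emit:
send_rows --pt "0 0 0 0 0 0 255" --pt "0 0 0 0 0 0 255" --pt "0 0 0 0 0 0 255" --pt "0 0 0 0 0 0 255" --pt "0 0 0 0 0 0 255" --pt "0 0 0 0 0 -0.01 255" --pt "0 0 0 0 0 -0.02 255" --pt "0 0 0 0 0 -0.02 255" --pt "0 0 0 0 0 0 255" --pt "0 0 0 0 0 0 255"

```text
time: 17.77
tcp_pos: [566.4, 12.6, 193.3]
ee_rot: [3.141, 0.002, -3.141]
contact_force: [0.2, 0.3, -2.2]
gripper_width: 0.261
```

Run:
```python
from h import *
f=manip.grab_frame("side");cv2.imwrite("pics/s8.png",cv2.resize(f["img"][150:400,180:400,::-1],None,fx=2.4,fy=2.4));car(f)
C=np.array([558.2,274.9]);a=np.radians(-53.4);u=np.array([np.cos(a),np.sin(a)])
for r in(103,185): print(r,C+r*u)
plan([*(C+185*u),143+138+5],126.6)
```

```text
knob 257 [534.4 307.1] ang 126.5
hook phase mod72 17.5 conc 0.83 bins [-146, -142, -138, -134, -114, -110, -106, -54, -50, 18, 22, 82, 86, 90, 94, 98, 158, 162, 166]
103 [619.61116212 192.20980006]
185 [668.50160187 126.37876709]
t 17.82 tcp [565.6  12.5 192.2] rpy [ 180.    0. -180.] w 0.262 F [-0.1  0.3 -2.3]
 shift now-frame [-102.9  113.9  -93.8]  rotvec [ 2.000e-04 -1.000e-04  9.323e-01]  shift in target frame [ 30.1 150.5 -93.8] rows>= 8 11
```

View pics/s8.png

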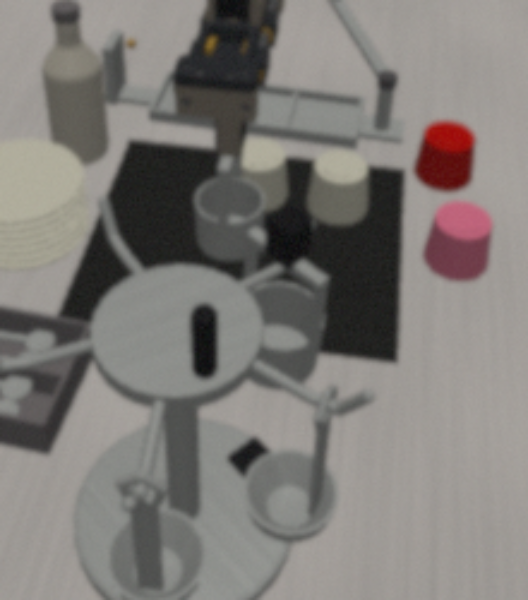

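Emit:
send_rows --pt "0 0 0.0932 0 0 -0.0094 255" --pt "0 0 0.0932 0 0 -0.0094 255" --pt "0 0 0.0932 0 0 -0.0094 255" --pt "0 0 0.0932 0 0 -0.0094 255" --pt "0 0 0.0932 0 0 -0.0094 255" --pt "0 0 0.0932 0 0 -0.0094 255" --pt "0 0 0.0932 0 0 -0.0094 255" --pt "0 0 0.0932 0 0 -0.0094 255" --pt "0 0 0.0932 0 0 -0.0094 255" --pt "0 0 0.0932 0 0 -0.0094 255" --pt "0 0 0 0.0038 0.0188 0 255" --pt "0 0 0 0.0038 0.0188 0 255"

```text
time: 18.82
tcp_pos: [591.2, 40.5, 285.8]
ee_rot: [-3.141, -0.001, 2.207]
contact_force: [0.2, -0.0, -1.5]
gripper_width: 0.26
```

Emit:
send_rows --pt "0 0 0 0.0038 0.0188 0 255" --pt "0 0 0 0.0038 0.0188 0 255" --pt "0 0 0 0.0038 0.0188 0 255" --pt "0 0 0 0.0038 0.0188 0 255" --pt "0 0 0 0.0038 0.0188 0 255" --pt "0 0 0 0.0038 0.0188 0 255" --pt "0 0 0 0 0 0 255" --pt "0 0 0 0 0 0 255" --pt "0 0 0 0 0 0 255"

```text
time: 19.57
tcp_pos: [667.7, 125.6, 284.8]
ee_rot: [-3.139, -0.0, 2.209]
contact_force: [0.3, 0.2, -2.2]
gripper_width: 0.26
```

Run:
```python
from h import *
C=np.array([558.2,274.9]);a=np.radians(-53.4);u=np.array([np.cos(a),np.sin(a)])
f=manip.grab_frame("side");cv2.imwrite("pics/s9.png",cv2.resize(f["img"][100:400,140:400,::-1],None,fx=2,fy=2));car(f)
W=cloud(f);s=manip.observe();t=s["tcp_pos"]
m=(np.hypot(W[...,0]-t[0],W[...,1]-t[1])<45)&(W[...,2]>120)&(W[...,2]<197)
q=W[m];print(len(q),q[:,2].min())
for z in range(142,200,12):
    k=q[abs(q[:,2]-z)<3];print(z,len(k),len(k)and k[:,:2].mean(0).round(1))
plan([*(C+103*u),286],126.6)
```

```text
knob 258 [534.4 307.3] ang 126.3
hook phase mod72 17.5 conc 0.83 bins [-146, -142, -138, -134, -114, -110, -106, -54, -50, 18, 22, 82, 86, 90, 94, 98, 154, 158, 162, 166]
1105 141.63740636850434
142 19 [659.6 143.5]
154 93 [668.2 129. ]
166 130 [669.7 123.5]
178 136 [668.8 122.8]
190 174 [668.4 123.8]
t 19.62 tcp [667.8 125.2 285.3] rpy [-179.9   -0.   126.5] w 0.26 F [-0.1 -0.6 -2.6]
 shift now-frame [82.5  1.2 -0.7]  rotvec [-0.0021 -0.0002 -0.0012]  shift in target frame [82.5  1.3 -0.7] rows>= 4 1
```

View pics/s9.png

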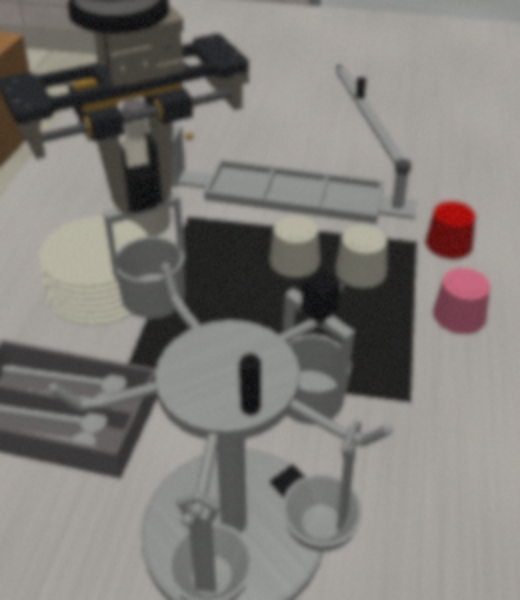

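Emit:
send_rows --pt "0 0 0 0.012 0.0012 0 255" --pt "0 0 0 0.012 0 0 255" --pt "0 0 0 0.012 0 0 255" --pt "0 0 0 0.012 0 0 255" --pt "0 0 0 0.012 0 0 255" --pt "0 0 0 0.012 0 0 255" --pt "0 0 0 0.0105 0 0 255" --pt "0 0 0 0 0 0 255" --pt "0 0 0 0 0 0 255" --pt "0 0 0 0 0 0 255"

```text
time: 20.45
tcp_pos: [620.6, 192.8, 286.4]
ee_rot: [3.141, 0.001, 2.209]
contact_force: [-0.3, 0.0, -2.4]
gripper_width: 0.261
```

Run:
```python
from h import *
C=np.array([558.2,274.9]);a=np.radians(-53.4);u=np.array([np.cos(a),np.sin(a)])
f=manip.grab_frame("side");cv2.imwrite("pics/s10.png",cv2.resize(f["img"][100:400,140:400,::-1],None,fx=2,fy=2));car(f)
plan([*(C+103*u),248],126.6)
```

```text
knob 253 [534.1 307.2] ang 126.8
hook phase mod72 17.3 conc 0.73 bins [-146, -142, -138, -134, -114, -110, -106, -74, -70, -54, -50, -38, -34, 18, 22, 82, 86, 90, 94, 98, 154, 158, 162, 166, 170]
t 20.5 tcp [620.7 192.5 286.4] rpy [180.    0.  126.5] w 0.258 F [ 0.8  0.2 -1.3]
 shift now-frame [ 0.5 -1.  38.4]  rotvec [ 0.0001  0.0009 -0.0011]  shift in target frame [ 0.4 -1.  38.4] rows>= 2 1
```

View pics/s10.png

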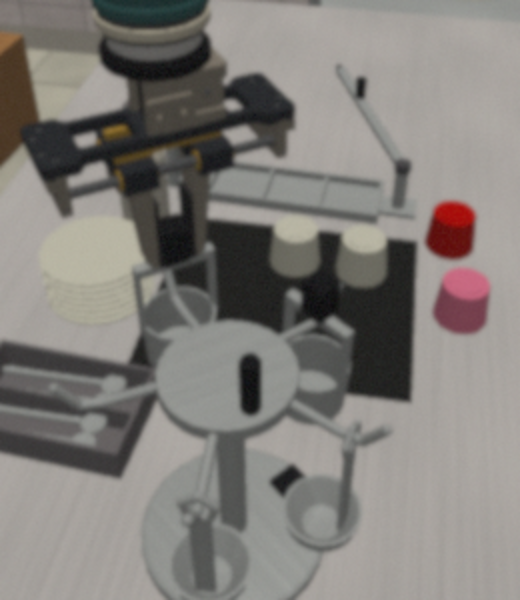

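Emit:
send_rows --pt "0 0 0 0 0 0.01 255" --pt "0 0 0 0 0 0.01 255" --pt "0 0 0 0 0 0.01 255" --pt "0 0 0 0 0 0.006 255" --pt "0 0 0 0 0 0.001 255" --pt "0 0 0 0 0 0.001 255" --pt "0 0 0 0 0 0 255" --pt "0 0 0 0 0 0 255"

```text
time: 21.17
tcp_pos: [620.6, 193.5, 248.7]
ee_rot: [3.141, 0.0, 2.21]
contact_force: [-0.0, -0.4, -1.6]
gripper_width: 0.26
```

Emit:
send_rows --pt "0 0 0 0 0 0.001 255" --pt "0 0 0 0 0 0.001 255" --pt "0 0 0 0 0 0 255" --pt "0 0 0 0 0 0 255"

```text
time: 21.5
tcp_pos: [620.2, 193.5, 246.4]
ee_rot: [3.141, -0.0, 2.21]
contact_force: [-0.4, -0.3, -1.5]
gripper_width: 0.262
```

Emit:
send_rows --pt "0 0 0 0 0 0.001 255" --pt "0 0 0 0 0 0.001 255" --pt "0 0 0 0 0 0 255" --pt "0 0 0 0 0 0 255"

```text
time: 21.83
tcp_pos: [621.2, 194.0, 246.0]
ee_rot: [3.138, 0.0, 2.21]
contact_force: [-0.5, 0.7, 5.2]
gripper_width: 0.254
```

Run:
```python
from h import *
for n in("side","top"):
    f=manip.grab_frame(n);cv2.imwrite(f"pics/{n}11.png",cv2.resize(f["img"][150:370,140:360,::-1] if n=="side" else f["img"][100:300,70:330,::-1],None,fx=2.5,fy=2.5));car(f)
```

```text
knob 251 [534.2 307.2] ang 126.6
hook phase mod72 18.6 conc 0.71 bins [-146, -142, -138, -134, -130, -114, -110, -106, -70, -66, -62, -42, -38, -34, 18, 22, 86, 90, 94, 98, 158, 162, 166, 170]
knob 84 [534.3 305.8] ang 127.7
hook phase mod72 18.2 conc 0.92 bins [-70, 86, 90, 94, 98, 158, 162, 166]
```

View pics/side11.png

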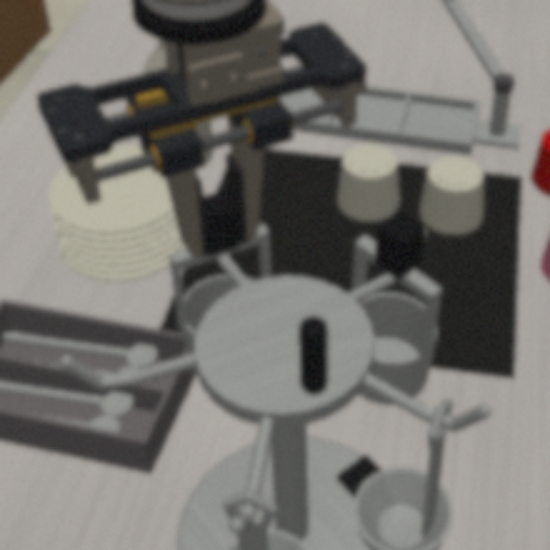

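Emit:
send_rows --pt "0 0 0 0 0 -0.0005 150" --pt "0 0 0 0 0 0 100" --pt "0 0 0 0 0 0 100" --pt "0 0 0 0 0 0 100" --pt "0 0 0 0 0 -0.005 100" --pt "0 0 0 0 0 -0.015 100" --pt "0 0 0 0 0 -0.02 100" --pt "0 0 0 0 0 -0.02 100" --pt "0 0 0 0 0 -0.02 0" --pt "0 0 0 0 0 -0.02 0" --pt "0 0 0 0 0 0 0" --pt "0 0 0 0 0 0 0"

```text
time: 22.93
tcp_pos: [620.7, 193.4, 345.9]
ee_rot: [3.139, 0.0, 2.21]
contact_force: [0.4, -0.4, -0.5]
gripper_width: 0.874
```

```bash
cat >> h.py <<'E'
def blks(f):
    W=cloud(f)
    for c in((498,191),(620,192)):
        m=(np.hypot(W[...,0]-c[0],W[...,1]-c[1])<45);q=W[m&(W[...,2]>235)&(W[...,2]<262)]
        if len(q)>4: print("blk",len(q),np.round(cv2.minAreaRect(q[:,:2].astype(np.float32))[0],1),np.percentile(q[:,2],98).round(1))
def cups(f,lo=48,hi=68):
    W=cloud(f);I=f["img"].astype(int)
    m=(W[...,2]>lo)&(W[...,2]<hi)&(W[...,0]>380)&(W[...,0]<760)&(W[...,1]>-330)&(W[...,1]<-30)&(I.min(-1)>90)&(abs(I[...,0]-I[...,2])<80)
    n,l,s,c=cv2.connectedComponentsWithStats(m.astype(np.uint8))
    for i in range(1,n):
        if s[i,4]>60:
            q=W[l==i]; r=cv2.minAreaRect(q[:,:2].astype(np.float32)); print("cup?",s[i,4],np.round(r[0],1),np.round(r[1],1),"z",np.median(q[:,2]).round(1),"px",c[i].round())
E
python3 - <<'E'
from h import *
for n in("side","top"):
    f=manip.grab_frame(n);cv2.imwrite(f"pics/{n}12.png",cv2.resize(f["img"][150:370,140:360,::-1],None,fx=2.5,fy=2.5) if n=="side" else f["img"][:,:,::-1]);car(f);blks(f);cups(f)
E
```

```text
knob 252 [533.7 307. ] ang 127.4
hook phase mod72 18.7 conc 0.71 bins [-146, -142, -138, -134, -130, -114, -110, -106, -70, -66, -62, -46, -42, -38, -34, 18, 22, 86, 90, 94, 98, 158, 162, 166, 170]
blk 286 [498.1 193.6] 254.5
blk 267 [621.3 192.7] 254.9
cup? 283 [ 557.8 -116.5] [54.  56.6] z 55.4 px [288. 215.]
cup? 294 [ 470.2 -111.3] [52.9 58.3] z 55.6 px [322. 220.]
knob 29 [534.4 310.2] ang 124.0
hook phase mod72 18.6 conc 0.97 bins [86, 90, 94, 158, 162, 166]
cup? 450 [ 557.1 -115.6] [54.8 54.7] z 54.5 px [344. 219.]
cup? 457 [ 469.9 -110.6] [53.5 54.3] z 54.6 px [342. 256.]
```

View pics/side12.png

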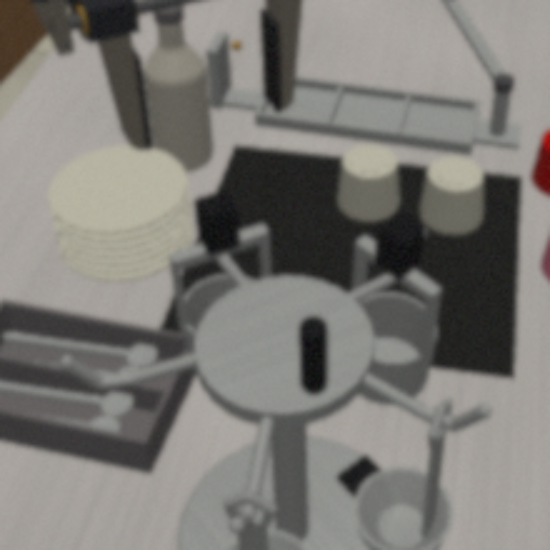

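View pics/top12.png

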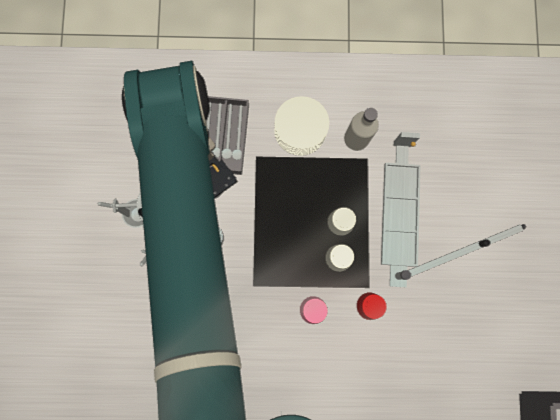

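Run:
```python
from h import *
for n in("top","side"):
    f=manip.grab_frame(n);W=cloud(f)
    m=(W[...,0]>395)&(W[...,0]<720)&(W[...,1]>-315)&(W[...,1]<-215)
    fl=m&(W[...,2]>2.5)&(W[...,2]<10.5)
    k=cv2.erode(fl.astype(np.uint8),np.ones((3,3)))
    nn,l,s,c=cv2.connectedComponentsWithStats(k)
    for i in range(1,nn):
        if s[i,4]>80:
            q=W[l==i]; r=cv2.minAreaRect(q[:,:2].astype(np.float32)); print(n,s[i,4],np.round(r[0],1),np.round(r[1],1),round(r[2],1),q[:,2].mean().round(1))
    w=m&(W[...,2]>12.5)&(W[...,2]<19); q=W[w]
    print("walls x",np.percentile(q[:,0],[0,1,99,100]).round(1))
    # hinge, detent tops
    for nm,x0,x1,z0,z1 in(("hinge",380,440,72,90),("detent",700,780,74,90)):
        q=W[(W[...,0]>x0)&(W[...,0]<x1)&(W[...,1]>-300)&(W[...,1]<-225)&(W[...,2]>z0)&(W[...,2]<z1)]
        if len(q)>4: print(nm,len(q),cv2.minAreaRect(q[:,:2].astype(np.float32)),q[:,2].max())
    cv2.imwrite(f"pics/{n}rk.png",cv2.resize(f["img"][120:300,370:540,::-1] if n=="top" else f["img"][130:250,200:370,::-1],None,fx=3.3,fy=3.3,interpolation=2))
```

```text
walls x [421.  452.6 704.3 705.3]
hinge 124 ((429.7027587890625, -268.7916259765625), (20.52113151550293, 50.667354583740234), 0.2713073194026947) 83.60917915162226
detent 118 ((756.6868286132812, -270.66156005859375), (43.345252990722656, 31.663923263549805), 51.8658561706543) 86.58877567497186
side 100 [ 643.4 -274.3] [57.6 31.2] 85.9 6.1
side 223 [ 579.2 -272.4] [57.7 68.5] 87.2 6.3
side 250 [ 496.8 -269.4] [61.  69.8] 87.1 6.5
walls x [419.6 429.  702.8 704.3]
hinge 65 ((430.9818420410156, -269.4303894042969), (19.899307250976562, 56.011104583740234), 10.470769882202148) 82.52336151510465
detent 65 ((754.71044921875, -270.05157470703125), (42.283748626708984, 33.08203125), 55.38527297973633) 83.03861860999383
```

View pics/toprk.png

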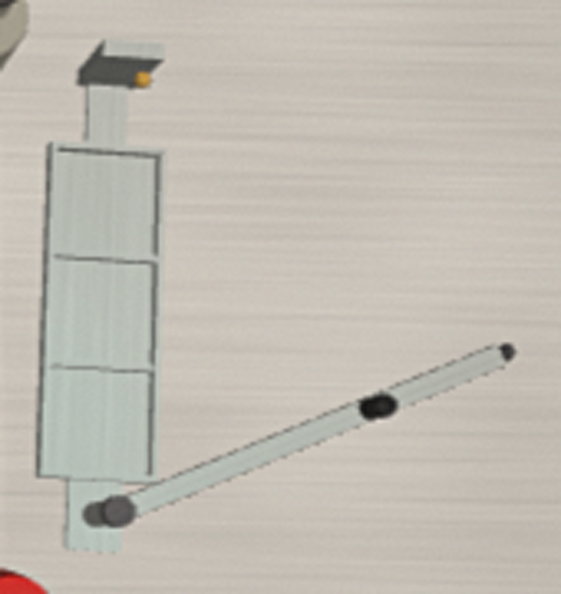

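View pics/siderk.png

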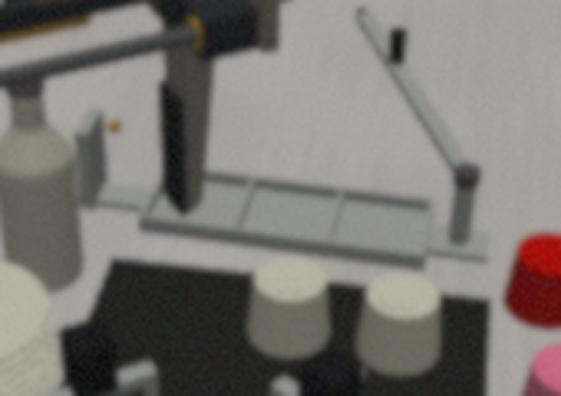

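```bash
cat >> h.py <<'E'
def plane(f,uv,z):
    uv=np.atleast_2d(np.asarray(uv,float));R=np.asarray(f["R"]);o=-R.T@f["t"];d=np.c_[(uv[:,0]-f["cx"])/f["fx"],(uv[:,1]-f["cy"])/f["fy"],np.ones(len(uv))]@R
    return o+d*((z-o[2])/d[:,2])[:,None]
E
python3 - <<'E'
from h import *
f=manip.grab_frame("top")
z=lambda p:np.array(p,float)/3.3+[370,120]
P=plane(f,z([(50,143),(161,152),(153,481),(38,476)]),16)[:,:2];print(P.round(1));r=cv2.minAreaRect(P.astype(np.float32));print(r,P.mean(0))
d=plane(f,z([(105,153),(100,259),(96,370),(95,478)]),16)[:,:2];print("walls mids",d.round(1))
print("hinge",plane(f,z([(118,511)]),85).round(1),"knob",plane(f,z([(384,405)]),110).round(1), "tip",plane(f,z([(508,352)]),77).round(1))
fs=manip.grab_frame("side");g=lambda p:np.array(p,float)/3.3+[200,130]
P=plane(fs,g([(432,203),(425,265),(140,227),(160,173)]),16)[:,:2];print("side",P.round(1),P.mean(0).round(1))
print("dividers",plane(fs,g([(343,192),(333,255),(252,180),(242,242)]),16).round(1)[:,:2])
print("hinge",plane(fs,g([(467,175)]),83).round(1),find(fs,"cup0"))
E
```

```text
[[ 703.2 -224.3]
 [ 697.9 -307.2]
 [ 453.2 -295.1]
 [ 455.5 -211.5]]
((577.205810546875, -259.6421813964844), (83.57238006591797, 248.0574188232422), 87.04727935791016) [ 577.4452823  -259.53317455]
walls mids [[ 696.3 -265.3]
 [ 616.  -259.9]
 [ 533.5 -255.3]
 [ 454.7 -252.9]]
hinge [[ 428.5 -251.2   85. ]] knob [[ 501.8 -427.1  110. ]] tip [[ 543.8 -529.8   77. ]]
side [[ 452.9 -291.1]
 [ 453.7 -200.7]
 [ 698.5 -211. ]
 [ 699.5 -294.5]] [ 576.2 -249.3]
dividers [[ 532.5 -294. ]
 [ 530.8 -200.8]
 [ 615.6 -298.2]
 [ 608.8 -205.3]]
hinge [[ 427.7 -240.2   83. ]] [(0.87, [348.7, -30.8, 42.5]), (0.78, [356.6, -162.3, 40.8]), (0.7, [556.3, -94.9, 41.9]), (0.67, [468.0, -90.4, 41.3])]
```

Run:
```python
from h import *
plan([557.2,-115.6,130],177)
```

```text
t 23.28 tcp [619.9 193.4 343.9] rpy [-179.9   -0.   126.6] w 1.002 F [-0.  -0.2  0.7]
 shift now-frame [-210.7 -234.3  214.2]  rotvec [-0.0013 -0.0009 -0.8795]  shift in target frame [  46.5 -311.9  213.9] rows>= 16 11
```

Emit:
send_rows --pt "0 0 -0.11 0 0 0 0" --pt "0 0 -0.11 0 0 0 0" --pt "0 0 -0.11 0 0 0 0" --pt "0 0 -0.11 0 0 0 0" --pt "0 0 -0.11 0 0 0 0" --pt "0 0 -0.11 0 0 0 0" --pt "0 0 -0.11 0 0 0 0" --pt "0 0 -0.11 0 0 0 0" --pt "0 0 0 0.0039 -0.026 0 0" --pt "0 0 0 0.0039 -0.026 0 0" --pt "0 0 0 0.0039 -0.026 0 0" --pt "0 0 0 0.0039 -0.026 0 0"

```text
time: 24.28
tcp_pos: [598.8, 89.3, 344.3]
ee_rot: [-3.141, -0.001, 3.09]
contact_force: [0.4, -0.6, 0.5]
gripper_width: 0.995
```

Emit:
send_rows --pt "0 0 0 0.0039 -0.026 0.024 0" --pt "0 0 0 0.0039 -0.026 0.027 0" --pt "0 0 0 0.0039 -0.026 0.027 0" --pt "0 0 0 0.0039 -0.026 0.027 0" --pt "0 0 0 0.0039 -0.026 0.027 0" --pt "0 0 0 0.0039 -0.026 0.027 0" --pt "0 0 0 0.0039 -0.026 0.027 0" --pt "0 0 0 0.0039 -0.026 0.027 0" --pt "0 0 0 0 0 0 0" --pt "0 0 0 0 0 0 0" --pt "0 0 0 0 0 0 0"

```text
time: 25.2
tcp_pos: [557.9, -115.2, 132.0]
ee_rot: [3.141, 0.0, 3.09]
contact_force: [-0.8, 0.4, -0.1]
gripper_width: 1.0
```

Run:
```python
from h import *
plan([557.2,-115.6,45],177)
f=manip.grab_frame("side");cups(f);car(f);cv2.imwrite("pics/s13.png",f["img"][:,:,::-1])
```

```text
t 25.2 tcp [ 557.9 -115.2  132. ] rpy [180.   0. 177.] w 1.0 F [-0.8  0.4 -0.1]
 shift now-frame [ 0.7 -0.5 87. ]  rotvec [0.0004 0.0004 0.0008]  shift in target frame [ 0.7 -0.5 87. ] rows>= 4 1
cup? 252 [ 556.1 -112.9] [55.1 51.1] z 55.4 px [288. 215.]
cup? 295 [ 470.1 -112.4] [53.1 58.3] z 55.5 px [322. 220.]
knob 250 [534. 307.] ang 127.0
hook phase mod72 18.5 conc 0.71 bins [-146, -142, -138, -134, -130, -114, -110, -106, -70, -66, -62, -46, -42, -38, -34, 18, 22, 86, 90, 94, 98, 158, 162, 166, 170]
```

View pics/s13.png

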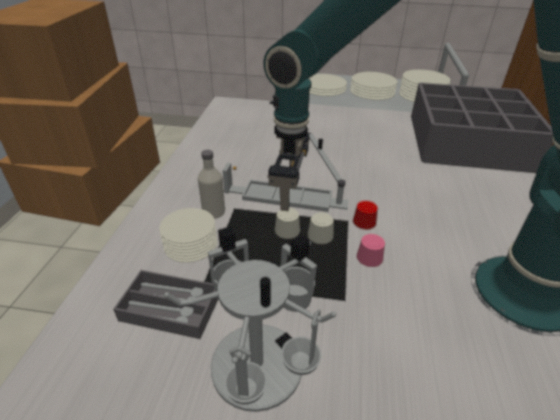

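Emit:
send_rows --pt "0 0 0 0.0007 -0.0004 0.017 0" --pt "0 0 0 0 0 0.0175 0" --pt "0 0 0 0 0 0.0175 0" --pt "0 0 0 0 0 0.0175 0" --pt "0 0 0 0 0 0.0175 0" --pt "0 0 0 0 0 0 0" --pt "0 0 0 0 0 0 255" --pt "0 0 0 0 0 0 255" --pt "0 0 0 0 0 0 255" --pt "0 0 0 0 0 0 255" --pt "0 0 0 0 0 0 255" --pt "0 0 0 0 0 0 255"

```text
time: 26.25
tcp_pos: [557.5, -116.2, 45.9]
ee_rot: [3.142, 0.002, 3.09]
contact_force: [-0.4, 0.7, 4.9]
gripper_width: 0.665
```

Emit:
send_rows --pt "0 0 0 0 0 0 255" --pt "0 0 0 0 0 0 255" --pt "0 0 0 0 0 0 255" --pt "0 0 0 0 0 -0.01 255" --pt "0 0 0 0 0 -0.02 255" --pt "0 0 0 0 0 -0.02 255" --pt "0 0 0 0 0 -0.02 255" --pt "0 0 0 0 0 0 255" --pt "0 0 0 0 0 0 255"

```text
time: 27.0
tcp_pos: [557.0, -116.0, 115.7]
ee_rot: [3.141, 0.002, 3.09]
contact_force: [0.6, 0.3, -2.5]
gripper_width: 0.668
```

Run:
```python
from h import *
plan([657.1,-264.3,115],177)
for n in("side","top"):
    f=manip.grab_frame(n);cups(f);cups(f,110,135);cv2.imwrite(f"pics/{n}14.png",f["img"][:,:,::-1])
```

```text
t 27.0 tcp [ 557.  -116.   115.7] rpy [1.80e+02 1.00e-01 1.77e+02] w 0.668 F [ 0.6  0.3 -2.5]
 shift now-frame [-107.6 -142.9    0.9]  rotvec [0.0002 0.002  0.0005]  shift in target frame [-107.7 -142.8    0.7] rows>= 8 1
cup? 292 [ 470.3 -112.2] [53.  58.5] z 55.4 px [322. 220.]
cup? 121 [ 746.8 -147.1] [53.5 19.7] z 124.7 px [215. 178.]
cup? 82 [ 536.6 -110.3] [43.7 17.3] z 123.4 px [296. 197.]
cup? 182 [ 749.1 -155.6] [57.4 21.4] z 124.8 px [365. 132.]
```

View pics/side14.png

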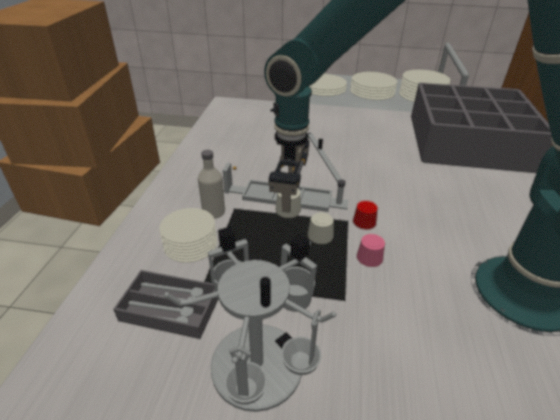

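Emit:
send_rows --pt "0 0 0 -0.0135 -0.0179 0 255" --pt "0 0 0 -0.0135 -0.0179 0 255" --pt "0 0 0 -0.0135 -0.0179 0 255" --pt "0 0 0 -0.0135 -0.0179 0 255" --pt "0 0 0 -0.0135 -0.0179 0 255" --pt "0 0 0 -0.0135 -0.0179 0 255" --pt "0 0 0 -0.0135 -0.0179 0 255" --pt "0 0 0 -0.0135 -0.0179 0 255" --pt "0 0 0 0 0 0 255" --pt "0 0 0 0 0 0 255" --pt "0 0 0 0 0 0 255"

```text
time: 28.02
tcp_pos: [655.8, -263.6, 112.9]
ee_rot: [3.14, -0.003, 3.09]
contact_force: [-0.3, -0.4, -1.7]
gripper_width: 0.665
```

Run:
```python
from h import *
plan([657.1,-264.3,50],177)
f=manip.grab_frame("side");W=cloud(f);I=f["img"].astype(int)
m=(abs(W[...,0]-657)<50)&(abs(W[...,1]+264)<50)&(W[...,2]>55)&(W[...,2]<135)
q=W[m&(I[...,0]>110)]
for z in range(60,130,8):
    k=q[abs(q[:,2]-z)<4]
    if len(k)>3: print(z,len(k),np.percentile(k[:,0],[3,97]).round(1),k[:,1].max().round(1))
cv2.imwrite("pics/s15.png",cv2.resize(f["img"][110:270,180:400,::-1],None,fx=3,fy=3))
f=manip.grab_frame("top");cv2.imwrite("pics/t15.png",cv2.resize(f["img"][80:320,240:540,::-1],None,fx=2.2,fy=2.2));cups(f)
```

```text
t 28.02 tcp [ 655.8 -263.6  112.9] rpy [179.9  -0.2 177. ] w 0.665 F [-0.3 -0.4 -1.7]
 shift now-frame [-1.5 -0.7 62.9]  rotvec [ 0.0016 -0.0032  0.0005]  shift in target frame [-1.3 -0.6 62.9] rows>= 3 1
68 9 [624.7 666.6] -234.1
76 12 [622.6 682.9] -236.7
92 7 [624.6 683. ] -250.4
100 6 [625.7 684.3] -253.1
108 4 [626.2 679.4] -260.7
116 16 [627.7 679.7] -240.7
124 74 [629.9 679.8] -239.8
cup? 460 [ 469.9 -110.6] [53.7 54.5] z 54.5 px [342. 256.]
```

View pics/s15.png

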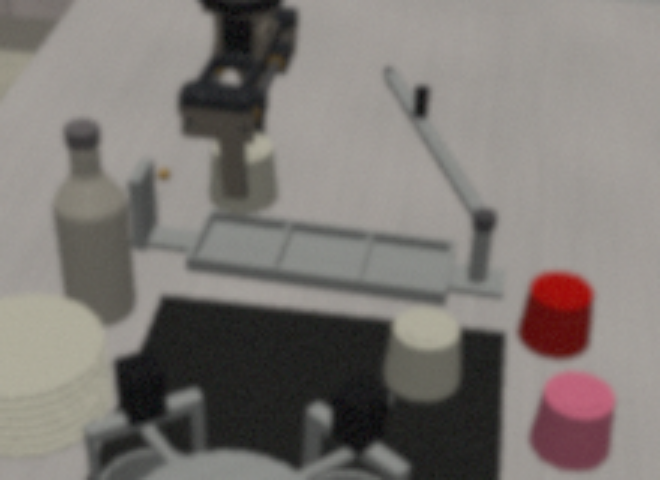

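View pics/t15.png

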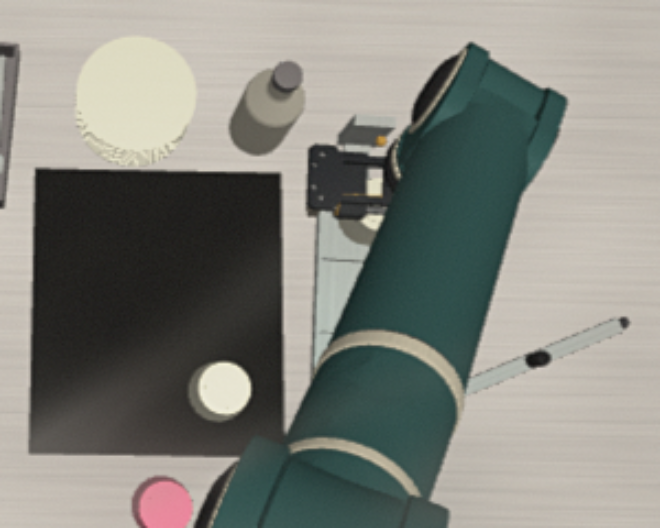

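Emit:
send_rows --pt "0 0 0 -0.0024 -0.0007 0.01 255" --pt "0 0 0 0 0 0.015 255" --pt "0 0 0 0 0 0.015 255" --pt "0 0 0 0 0 0.01 255" --pt "0 0 0 0 0 0.006 255" --pt "0 0 0 0 0 0.003 255" --pt "0 0 0 0 0 0 255" --pt "0 0 0 0 0 0 255" --pt "0 0 0 0 0 0 255"

```text
time: 28.87
tcp_pos: [659.9, -265.8, 56.5]
ee_rot: [-3.141, 0.001, 3.09]
contact_force: [0.5, -0.4, -0.8]
gripper_width: 0.663
```

Run:
```python
from h import *
plan([657.1,-264.3,50],177)
f=manip.grab_frame("side");cv2.imwrite("pics/s16.png",cv2.resize(f["img"][110:270,180:400,::-1],None,fx=3,fy=3))
```

```text
t 28.87 tcp [ 659.9 -265.8   56.5] rpy [-1.80e+02  1.00e-01  1.77e+02] w 0.663 F [ 0.5 -0.4 -0.8]
 shift now-frame [2.9 1.4 6.5]  rotvec [-0.0004  0.0012  0.0004]  shift in target frame [2.9 1.4 6.5] rows>= 1 1
```

View pics/s16.png

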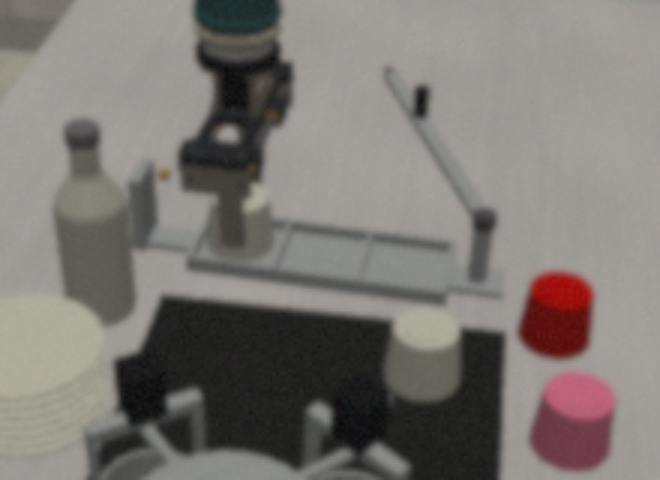

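Emit:
send_rows --pt "0 0 0 0.0019 0.0014 0 255" --pt "0 0 0 0 0 0.002 255" --pt "0 0 0 0 0 0.002 255" --pt "0 0 0 0 0 0.001 255" --pt "0 0 0 0 0 0.001 255" --pt "0 0 0 0 0 0 255" --pt "0 0 0 0 0 0 255"

```text
time: 29.5
tcp_pos: [657.6, -263.9, 50.9]
ee_rot: [3.141, -0.0, 3.09]
contact_force: [-2.6, 1.8, 6.2]
gripper_width: 0.665
```

Contact (+6 N), so the cup is seated. Opening and rising.

Emit:
send_rows --pt "0 0 0 0 0 0 40" --pt "0 0 0 0 0 0 0" --pt "0 0 0 0 0 0 0" --pt "0 0 0 0 0 0 0" --pt "0 0 0 0 0 -0.01 0" --pt "0 0 0 0 0 -0.02 0" --pt "0 0 0 0 0 -0.02 0" --pt "0 0 0 0 0 -0.03 0" --pt "0 0 0 0 0 0 0" --pt "0 0 0 0 0 0 0" --pt "0 0 0 0 0 0 0"

```text
time: 30.42
tcp_pos: [657.5, -263.8, 130.0]
ee_rot: [3.141, 0.0, 3.09]
contact_force: [-0.8, -0.7, -0.2]
gripper_width: 1.002
```

Run:
```python
from h import *
f=manip.grab_frame("side");cups(f);cv2.imwrite("pics/s17.png",cv2.resize(f["img"][110:270,180:400,::-1],None,fx=3,fy=3))
f=manip.grab_frame("top");cups(f)
plan([469.9,-110.6,130],177)
```

```text
cup? 220 [ 654.8 -260.5] [56.8 52.7] z 60.2 px [261. 179.]
cup? 293 [ 469.3 -111.7] [55.9 56. ] z 55.5 px [322. 220.]
cup? 263 [ 647.8 -259.9] [51.1 36.5] z 59.3 px [405. 182.]
cup? 458 [ 470.  -110.6] [53.8 53.7] z 54.5 px [342. 256.]
t 30.52 tcp [ 656.9 -263.6  128.7] rpy [ 1.80e+02 -1.00e-01  1.77e+02] w 1.001 F [ 0.6 -0.6  1.2]
 shift now-frame [194.6 143.1  -0.9]  rotvec [ 0.0007 -0.0019  0.0005]  shift in target frame [194.7 143.   -1.3] rows>= 10 1
```

View pics/s17.png

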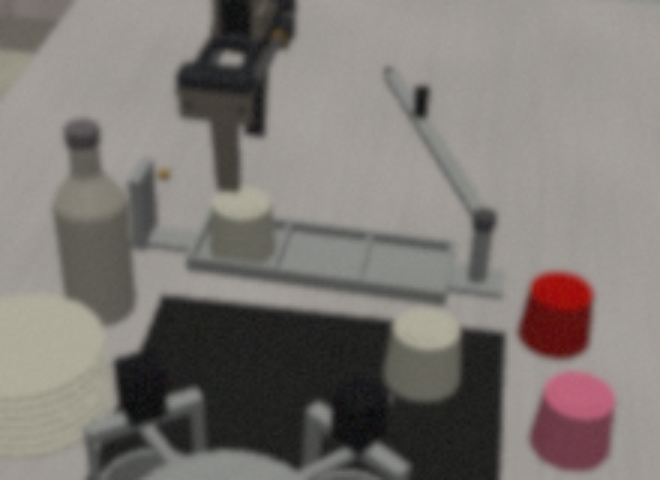

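Emit:
send_rows --pt "0 0 0 0.0195 0.0143 0 0" --pt "0 0 0 0.0195 0.0143 0 0" --pt "0 0 0 0.0195 0.0143 0 0" --pt "0 0 0 0.0195 0.0143 0 0" --pt "0 0 0 0.0195 0.0143 0 0" --pt "0 0 0 0.0195 0.0143 0 0" --pt "0 0 0 0.0195 0.0143 0 0" --pt "0 0 0 0.0195 0.0143 0 0" --pt "0 0 0 0.0195 0.0143 0 0" --pt "0 0 0 0.0195 0.0143 0 0" --pt "0 0 0 0 0 0 0" --pt "0 0 0 0 0 0 0"

```text
time: 31.52
tcp_pos: [469.4, -110.3, 129.3]
ee_rot: [3.141, -0.001, 3.091]
contact_force: [0.7, 0.3, 0.5]
gripper_width: 1.003
```

Emit:
send_rows --pt "0 0 0 0 0 0 0"

```text
time: 31.6
tcp_pos: [470.8, -111.5, 129.7]
ee_rot: [-3.141, 0.0, 3.09]
contact_force: [0.1, -0.2, -0.1]
gripper_width: 1.001
```

Run:
```python
from h import *
f=manip.grab_frame("side");cups(f)
plan([469.9,-110.6,45],177)
```

```text
cup? 241 [ 656.2 -263. ] [57.4 55.3] z 60.2 px [260. 179.]
cup? 259 [ 469.8 -109.5] [53.8 51.9] z 55.4 px [322. 221.]
t 31.65 tcp [ 471.1 -111.8  129.7] rpy [-180.    0.  177.] w 1.0 F [-0.4 -0.7 -0.8]
 shift now-frame [ 1.3  1.2 84.7]  rotvec [-0.0006  0.0005  0.    ]  shift in target frame [ 1.2  1.1 84.7] rows>= 4 1
```

Emit:
send_rows --pt "0 0 0 0.001 0.001 0.015 0" --pt "0 0 0 0 0 0.0175 0" --pt "0 0 0 0 0 0.0175 0" --pt "0 0 0 0 0 0.0175 0" --pt "0 0 0 0 0 0.0175 0" --pt "0 0 0 0 0 0 0" --pt "0 0 0 0 0 0 255" --pt "0 0 0 0 0 0 255" --pt "0 0 0 0 0 0 255" --pt "0 0 0 0 0 0 255" --pt "0 0 0 0 0 0 255" --pt "0 0 0 0 0 0 255"

```text
time: 32.65
tcp_pos: [470.1, -110.3, 45.6]
ee_rot: [-3.141, 0.002, 3.09]
contact_force: [0.3, -0.3, 3.3]
gripper_width: 0.663
```

Emit:
send_rows --pt "0 0 0 0 0 0 255" --pt "0 0 0 0 0 0 255" --pt "0 0 0 0 0 0 255" --pt "0 0 0 0 0 -0.01 255" --pt "0 0 0 0 0 -0.02 255" --pt "0 0 0 0 0 -0.02 255" --pt "0 0 0 0 0 -0.02 255" --pt "0 0 0 0 0 0 255" --pt "0 0 0 0 0 0 255" --pt "0 0 0 0 0 0 255"

```text
time: 33.48
tcp_pos: [468.6, -109.6, 114.3]
ee_rot: [3.141, -0.001, 3.09]
contact_force: [0.1, -0.0, -2.2]
gripper_width: 0.668
```

Run:
```python
from h import *
f=manip.grab_frame("side");cups(f)
plan([577.2,-260.2,115],177)
W=cloud(f);I=f["img"].astype(int);s=manip.observe();t=s["tcp_pos"]
m=(abs(W[...,0]-t[0])<50)&(abs(W[...,1]-t[1])<50)&(W[...,2]>55)&(W[...,2]<135)
q=W[m&(I[...,0]>110)]
for z in range(60,130,8):
    k=q[abs(q[:,2]-z)<4]
    if len(k)>3: print(z,len(k),np.percentile(k[:,0],[3,97]).round(1),k[:,1].max().round(1))
cv2.imwrite("pics/s18.png",cv2.resize(f["img"][110:270,180:400,::-1],None,fx=3,fy=3))
```

```text
cup? 237 [ 656.1 -263. ] [54.3 58.6] z 60.2 px [260. 179.]
t 33.53 tcp [ 468.4 -109.6  113.9] rpy [ 1.80e+02 -1.00e-01  1.77e+02] w 0.666 F [ 0.1  1.4 -2.3]
 shift now-frame [-116.4 -144.8   -1.4]  rotvec [ 0.0003 -0.002   0.0009]  shift in target frame [-116.5 -144.7   -1.1] rows>= 8 1
76 9 [435.7 500.1] -97.6
84 7 [436.4 439. ] -100.1
108 5 [439.  497.4] -102.7
116 7 [445.6 494.4] -86.6
124 42 [446.7 491.8] -84.1
```

View pics/s18.png

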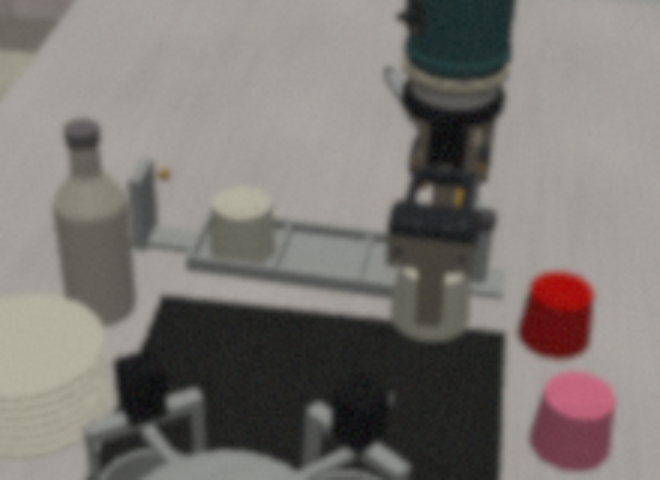

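Emit:
send_rows --pt "0 0 0 -0.0145 -0.0181 0 255" --pt "0 0 0 -0.0145 -0.0181 0 255" --pt "0 0 0 -0.0145 -0.0181 0 255" --pt "0 0 0 -0.0145 -0.0181 0 255" --pt "0 0 0 -0.0145 -0.0181 0 255" --pt "0 0 0 -0.0145 -0.0181 0 255" --pt "0 0 0 -0.0145 -0.0181 0 255" --pt "0 0 0 -0.0145 -0.0181 0 255" --pt "0 0 0 0 0 0 255" --pt "0 0 0 0 0 0 255" --pt "0 0 0 0 0 0 255" --pt "0 0 0 0 0 0 255"

```text
time: 34.53
tcp_pos: [576.7, -259.2, 113.8]
ee_rot: [3.14, -0.002, 3.091]
contact_force: [-0.7, 0.4, -1.6]
gripper_width: 0.667
```

Run:
```python
from h import *
plan([577.2,-260.2,54],177)
f=manip.grab_frame("side");cv2.imwrite("pics/s19.png",cv2.resize(f["img"][110:270,180:400,::-1],None,fx=3,fy=3))
```

```text
t 34.53 tcp [ 576.7 -259.2  113.8] rpy [ 1.799e+02 -1.000e-01  1.771e+02] w 0.667 F [-0.7  0.4 -1.6]
 shift now-frame [-0.6 -1.  59.8]  rotvec [ 0.0014 -0.0021  0.0013]  shift in target frame [-0.5 -0.9 59.8] rows>= 3 1
```

View pics/s19.png

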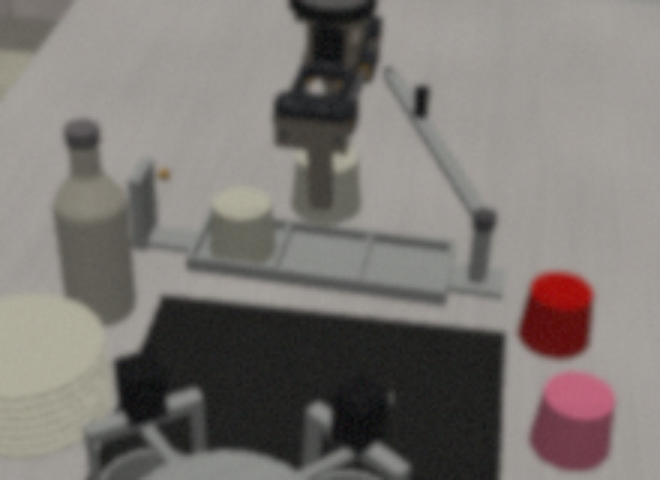

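Emit:
send_rows --pt "0 0 0 0 0 0.01 255" --pt "0 0 0 0 0 0.015 255" --pt "0 0 0 0 0 0.015 255" --pt "0 0 0 0 0 0.012 255" --pt "0 0 0 0 0 0.006 255" --pt "0 0 0 0 0 0 255" --pt "0 0 0 0 0 0 255" --pt "0 0 0 0 0 0 255"

```text
time: 35.25
tcp_pos: [578.2, -260.9, 57.4]
ee_rot: [-3.141, 0.001, 3.09]
contact_force: [-0.3, -0.7, -1.6]
gripper_width: 0.664
```

Emit:
send_rows --pt "0 0 0 0.0008 0.0007 0 255" --pt "0 0 0 0 0 0.002 255" --pt "0 0 0 0 0 0.002 255" --pt "0 0 0 0 0 0.0015 255" --pt "0 0 0 0 0 0.001 255" --pt "0 0 0 0 0 0 255" --pt "0 0 0 0 0 0 255"

```text
time: 35.83
tcp_pos: [576.9, -259.8, 50.7]
ee_rot: [3.141, 0.0, 3.09]
contact_force: [-2.0, 1.3, 2.2]
gripper_width: 0.663
```

Emit:
send_rows --pt "0 0 0 0 0 0 40" --pt "0 0 0 0 0 0 0" --pt "0 0 0 0 0 0 0" --pt "0 0 0 0 0 0 0" --pt "0 0 0 0 0 -0.01 0" --pt "0 0 0 0 0 -0.02 0" --pt "0 0 0 0 0 -0.03 0" --pt "0 0 0 0 0 -0.03 0" --pt "0 0 0 0 0 -0.03 0" --pt "0 0 0 0 0 0 0" --pt "0 0 0 0 0 0 0" --pt "0 0 0 0 0 0 0"

```text
time: 36.83
tcp_pos: [576.7, -259.6, 170.4]
ee_rot: [3.141, 0.0, 3.09]
contact_force: [-0.4, 0.4, 0.5]
gripper_width: 1.001
```

Run:
```python
from h import *
f=manip.grab_frame("side");cups(f);cv2.imwrite("pics/s20.png",f["img"][:,:,::-1])
W=cloud(f)
q=W[(W[...,2]>95)&(W[...,2]<114)&(abs(W[...,0]-502)<40)&(abs(W[...,1]+428)<40)];print("knob",len(q),cv2.minAreaRect(q[:,:2].astype(np.float32)))
car(f);blks(f)
f=manip.grab_frame("top");cups(f)
H=np.array([427.6,-252.0]);K=np.array([502,-427.7]);print(np.hypot(*(K-H)),np.degrees(np.arctan2(*(K-H)[::-1])))
plan([502,-427.7,165],177)
```

```text
cup? 231 [ 656.2 -263.6] [54.3 57.1] z 60.2 px [260. 179.]
cup? 230 [ 576.8 -259.5] [55.1 57.2] z 60.3 px [288. 182.]
knob 32 ((501.80645751953125, -427.4822082519531), (12.768571853637695, 12.976456642150879), 13.685275077819824)
knob 251 [534.  306.9] ang 127.1
hook phase mod72 18.6 conc 0.71 bins [-146, -142, -138, -134, -130, -114, -110, -106, -70, -66, -62, -46, -42, -38, -34, 18, 22, 86, 90, 94, 98, 158, 162, 166, 170]
blk 288 [498.  193.3] 254.7
blk 265 [620.9 193.2] 254.7
cup? 279 [ 667.8 -265.3] [55.6 36.6] z 59.8 px [406. 174.]
cup? 253 [ 564.5 -259.7] [32.2 54.6] z 59.4 px [405. 216.]
190.80317083319133 -67.04981713157474
t 36.93 tcp [ 576.1 -259.5  169.1] rpy [ 1.80e+02 -1.00e-01  1.77e+02] w 1.002 F [-0.1  0.7 -0.6]
 shift now-frame [  65.3 -171.9    4.1]  rotvec [ 0.0007 -0.0022  0.0005]  shift in target frame [  65.2 -171.9    4.1] rows>= 8 1
```

View pics/s20.png

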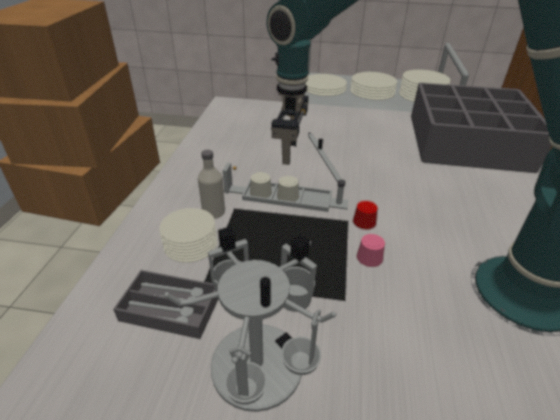

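Emit:
send_rows --pt "0 0 0 0.0081 -0.0214 0 0" --pt "0 0 0 0.0081 -0.0214 0 0" --pt "0 0 0 0.0081 -0.0214 0 0" --pt "0 0 0 0.0081 -0.0214 0 0" --pt "0 0 0 0.0081 -0.0214 0 0" --pt "0 0 0 0.0081 -0.0214 0 0" --pt "0 0 0 0.0081 -0.0214 0 0" --pt "0 0 0 0.0081 -0.0214 0 0" --pt "0 0 0 0 0 0 100" --pt "0 0 0 0 0 0 100" --pt "0 0 0 0 0 0 100" --pt "0 0 0 0 0 0 100"

```text
time: 37.93
tcp_pos: [504.1, -425.8, 169.5]
ee_rot: [3.14, -0.001, 3.092]
contact_force: [0.2, -0.0, -0.2]
gripper_width: 0.731
```

Run:
```python
from h import *
plan([502,-427.7,106],177)
f=manip.grab_frame("side");cups(f)
```

```text
t 37.93 tcp [ 504.1 -425.8  169.5] rpy [179.9  -0.  177.1] w 0.731 F [ 0.2 -0.  -0.2]
 shift now-frame [ 1.9 -2.1 63.5]  rotvec [ 0.0016 -0.0007  0.0025]  shift in target frame [ 2.  -2.  63.5] rows>= 3 1
cup? 223 [ 663.  -260.5] [55.4 56.7] z 60.6 px [258. 179.]
cup? 232 [ 576.1 -258.2] [56.5 53.4] z 60.4 px [288. 182.]
```

Run:
```python
from h import *
f=manip.grab_frame("side");cups(f);cv2.imwrite("pics/s21.png",cv2.resize(f["img"][120:230,190:370,::-1],None,fx=4,fy=4,interpolation=2))
W=cloud(f)
for c in((663,-261),(576.5,-259)):
    m=(np.hypot(W[...,0]-c[0],W[...,1]-c[1])<23)&(W[...,2]>50);q=W[m];A=np.c_[q[:,:2]-c,np.ones(len(q))];s=np.linalg.lstsq(A,q[:,2],rcond=None)[0];print(s)
f=manip.grab_frame("top");cups(f);cv2.imwrite("pics/t21.png",cv2.resize(f["img"][120:300,360:540,::-1],None,fx=3.2,fy=3.2,interpolation=2))
```

```text
cup? 222 [ 664.7 -259.6] [55.1 59.2] z 60.3 px [258. 178.]
cup? 228 [ 575.8 -257.8] [56.7 53.2] z 60.3 px [288. 182.]
[ 3.45161722e-03 -4.14200793e-03  6.08323697e+01]
[-7.26512881e-03 -8.89090953e-03  6.09595165e+01]
cup? 441 [ 664.5 -260.5] [55.9 54.4] z 59.2 px [405. 175.]
cup? 452 [ 577.  -258.6] [55.7 54.5] z 59.5 px [405. 212.]
```

View pics/s21.png

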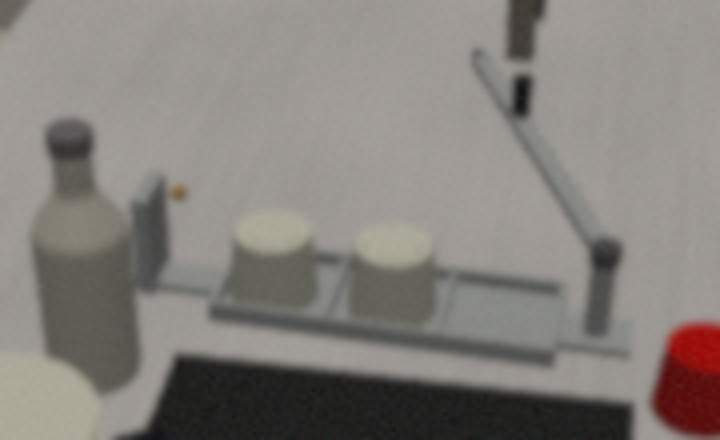

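View pics/t21.png

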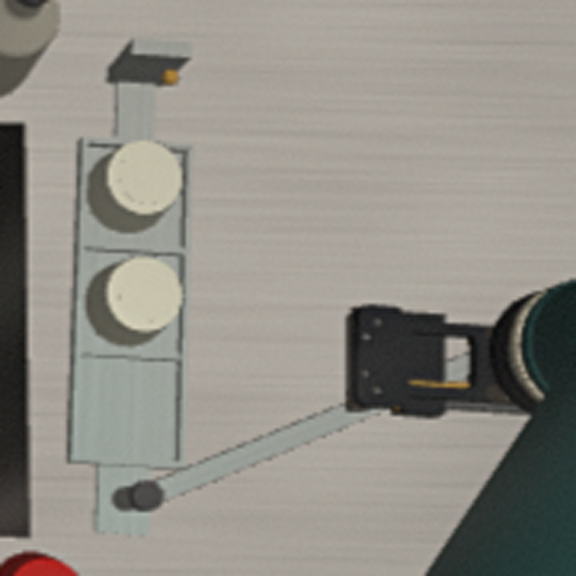

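Emit:
send_rows --pt "0 0 0 0.002 -0.002 0.015 100" --pt "0 0 0 0 0 0.0165 100" --pt "0 0 0 0 0 0.0165 100" --pt "0 0 0 0 0 0.0155 100" --pt "0 0 0 0 0 0 255" --pt "0 0 0 0 0 0 255" --pt "0 0 0 0 0 0 255" --pt "0 0 0 0 0 0 255" --pt "0 0 0 0 0 0 255" --pt "0 0 0 0 0 0 255" --pt "0 0 0 0 0 0 255" --pt "0 0 0 0 0 0 255"

```text
time: 39.08
tcp_pos: [501.6, -429.7, 107.6]
ee_rot: [-3.141, 0.001, 3.09]
contact_force: [-1.4, 0.1, 4.0]
gripper_width: 0.166
```

Emit:
send_rows --pt "0 0 0 0 0 0 255" --pt "0 0 0 0 0 0 255"

```text
time: 39.25
tcp_pos: [501.6, -429.7, 107.5]
ee_rot: [-3.141, 0.001, 3.09]
contact_force: [-1.1, 1.5, 5.1]
gripper_width: 0.168
```

Run:
```python
from h import *
s=manip.observe();print(s["tcp_pos"],s["gripper_width"]*92,s["contact_force"])
H=np.array([427.6,-252.0]);r=190.5
T=Ro.from_euler("xyz",[np.pi,0,np.radians(177)]).as_matrix()[:2,:2]
A=np.linspace(-67.05,-2.95-2,24+1)
p=H+r*np.c_[np.cos(np.radians(A)),np.sin(np.radians(A))]
print((np.diff(p,axis=0)@T).round(1).tolist())
```

```text
[ 501.57529782 -429.71036148  107.54664883] 15.431231066335675 [-1.06328255  1.5159627   5.12404142]
[[-7.6, 3.9], [-7.5, 4.3], [-7.3, 4.6], [-7.0, 4.9], [-6.8, 5.2], [-6.6, 5.6], [-6.3, 5.8], [-6.0, 6.1], [-5.8, 6.4], [-5.5, 6.6], [-5.2, 6.9], [-4.8, 7.1], [-4.5, 7.3], [-4.2, 7.5], [-3.8, 7.7], [-3.5, 7.9], [-3.1, 8.0], [-2.8, 8.1], [-2.4, 8.3], [-2.0, 8.4], [-1.6, 8.4], [-1.3, 8.5], [-0.9, 8.6], [-0.5, 8.6]]
```

Emit:
send_rows --pt "0 0 0 -0.0076 0.0039 0 255" --pt "0 0 0 -0.0075 0.0043 0 255" --pt "0 0 0 -0.0073 0.0046 0 255" --pt "0 0 0 -0.007 0.0049 0 255" --pt "0 0 0 -0.0068 0.0052 0 255" --pt "0 0 0 -0.0066 0.0056 0 255" --pt "0 0 0 -0.0063 0.0058 0 255" --pt "0 0 0 -0.006 0.0061 0 255" --pt "0 0 0 -0.0058 0.0064 0 255" --pt "0 0 0 -0.0055 0.0066 0 255" --pt "0 0 0 -0.0052 0.0069 0 255" --pt "0 0 0 -0.0048 0.0071 0 255"

```text
time: 40.25
tcp_pos: [583.9, -367.8, 107.6]
ee_rot: [-3.137, 0.006, 3.09]
contact_force: [5.2, -5.8, 1.9]
gripper_width: 0.163
```

Emit:
send_rows --pt "0 0 0 0 0 0 255"

```text
time: 40.33
tcp_pos: [585.4, -365.5, 107.6]
ee_rot: [-3.139, 0.007, 3.093]
contact_force: [6.3, -5.6, 0.6]
gripper_width: 0.166
```

Run:
```python
from h import *
s=manip.observe();print(s["tcp_pos"],s["gripper_width"]*92,s["contact_force"])
H=np.array([427.6,-252.0]);d=s["tcp_pos"][:2]-H;print(np.hypot(*d),np.degrees(np.arctan2(d[1],d[0])))
f=manip.grab_frame("side");cups(f);cv2.imwrite("pics/s22.png",cv2.resize(f["img"][120:230,190:370,::-1],None,fx=4,fy=4,interpolation=2))
```

```text
[ 585.41836051 -365.47480702  107.56561894] 15.294878763603217 [ 6.27241052 -5.58763805  0.64425699]
194.37892566525457 -35.71695014059429
cup? 230 [ 663.3 -260.9] [56.2 57.1] z 60.1 px [258. 179.]
cup? 234 [ 575.8 -258. ] [55.5 55.9] z 60.1 px [288. 182.]
```

View pics/s22.png

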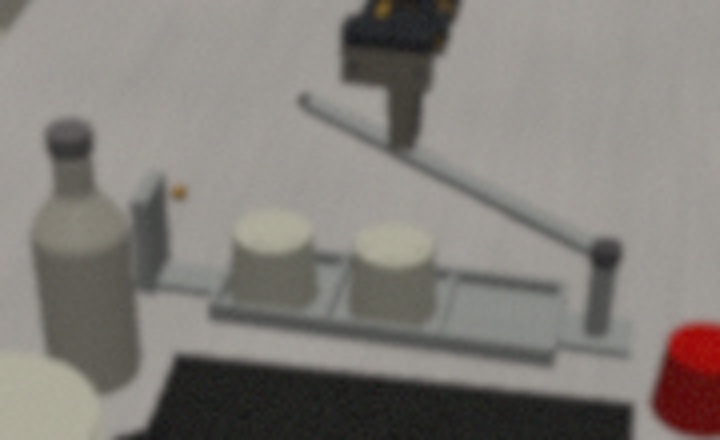

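Run:
```python
from h import *
a=np.array([501.6,-429.7]);s=manip.observe();b=s["tcp_pos"][:2];print(b,s["contact_force"])
m=(a+b)/2;d=b-a;L=np.hypot(*d);n=np.array([-d[1],d[0]])/L;H=m+n*np.sqrt(190**2-L*L/4);print("H'",H)
T=Ro.from_euler("xyz",s["ee_rot"]).as_matrix()[:2,:2]
a0=np.degrees(np.arctan2(*(b-H)[::-1]))
A=np.linspace(a0,-7,12);p=H+190*np.c_[np.cos(np.radians(A)),np.sin(np.radians(A))];print(a0,p[-1]);print((np.diff(p,axis=0)@T).round(1).tolist())
```

```text
[ 584.92780638 -366.15803196] [ 5.42115498 -6.24256331 -0.86840779]
H' [ 432.52089577 -252.70260635]
-36.664897167873114 [ 621.10466458 -275.8577816 ]
[[-4.8, 7.5], [-4.4, 7.8], [-4.1, 8.0], [-3.7, 8.1], [-3.3, 8.3], [-2.9, 8.5], [-2.5, 8.6], [-2.1, 8.7], [-1.7, 8.8], [-1.3, 8.9], [-0.9, 8.9]]
```

Emit:
send_rows --pt "0 0 0 -0.0048 0.0075 0 255" --pt "0 0 0 -0.0044 0.0078 0 255" --pt "0 0 0 -0.0041 0.008 0 255" --pt "0 0 0 -0.0037 0.0081 0 255" --pt "0 0 0 -0.0033 0.0083 0 255" --pt "0 0 0 -0.0029 0.0085 0 255" --pt "0 0 0 -0.0025 0.0086 0 255" --pt "0 0 0 -0.0021 0.0087 0 255" --pt "0 0 0 -0.0017 0.0088 0 255" --pt "0 0 0 -0.0013 0.0089 0 255" --pt "0 0 0 0 0 0 255" --pt "0 0 0 0 0 0 255"

```text
time: 41.38
tcp_pos: [617.2, -282.6, 107.4]
ee_rot: [3.141, 0.001, 3.091]
contact_force: [2.8, -2.2, 6.1]
gripper_width: 0.162
```

Run:
```python
from h import *
s=manip.observe();print(s["tcp_pos"],s["gripper_width"]*92,s["contact_force"],s["time"])
f=manip.grab_frame("top");cups(f);cv2.imwrite("pics/t23.png",cv2.resize(f["img"][110:300,340:520,::-1],None,fx=3.2,fy=3.2,interpolation=2))
f=manip.grab_frame("side");cups(f);cv2.imwrite("pics/s23.png",cv2.resize(f["img"][120:230,190:370,::-1],None,fx=4,fy=4,interpolation=2))
for n,z in(("hinge",80),):pass
W=cloud(f);q=W[(W[...,2]>70)&(W[...,2]<80)&(W[...,0]>445)&(W[...,0]<720)&(W[...,1]<-220)&(W[...,1]>-330)]
if len(q)>10:
    vx=cv2.fitLine(q[:,:2].astype(np.float32),cv2.DIST_HUBER,0,.01,.01).ravel();print(len(q),vx,np.degrees(np.arctan2(vx[1],vx[0])))
```

```text
[ 617.21774766 -282.64057494  107.39071789] 14.936225953774029 [ 2.82293145 -2.15638291  6.07983899] 41.3833
cup? 89 [ 651.8 -266.9] [17.7 28.3] z 58.9 px [407. 180.]
cup? 363 [ 578.4 -250.6] [40.  57.8] z 59.2 px [402. 212.]
cup? 229 [ 663.2 -259.4] [56.7 56.9] z 60.2 px [258. 179.]
cup? 230 [ 575.7 -256.6] [53.3 55. ] z 60.5 px [288. 182.]
459 [ 9.8896301e-01 -1.4816265e-01  5.7775299e+02 -2.7284470e+02] -8.520464
```

View pics/s23.png

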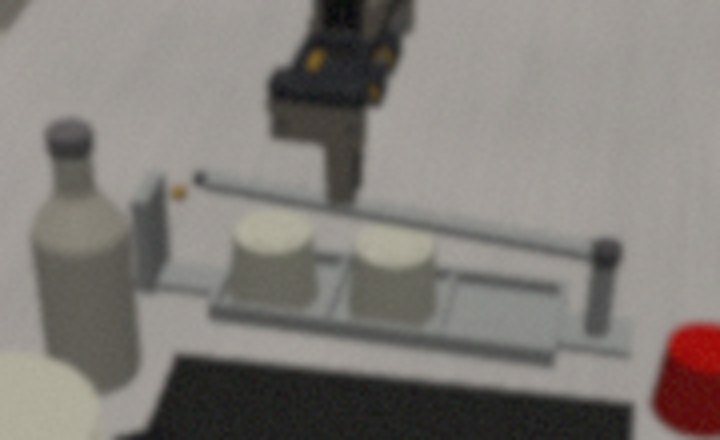

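Emit:
send_rows --pt "0 0 0 -0.0004 0.004 0 255" --pt "0 0 0 -0.0003 0.004 0 255" --pt "0 0 0 -0.0002 0.004 0 255" --pt "0 0 0 -0.0001 0.004 0 255" --pt "0 0 0 0 0.004 0 255" --pt "0 0 0 0 0 0 255" --pt "0 0 0 0 0 0 255" --pt "0 0 0 0 0 0 255"

```text
time: 42.15
tcp_pos: [619.1, -264.1, 107.4]
ee_rot: [-3.141, 0.002, 3.09]
contact_force: [3.6, -2.8, 6.1]
gripper_width: 0.168
```

```bash
cat >> h.py <<'E'
def bar(f):
    W=cloud(f);q=W[(W[...,2]>70)&(W[...,2]<80)&(W[...,0]>445)&(W[...,0]<715)&(W[...,1]<-220)&(W[...,1]>-330)]
    if len(q)>10:
        vx=cv2.fitLine(q[:,:2].astype(np.float32),cv2.DIST_HUBER,0,.01,.01).ravel();print("bar",len(q),vx[2:].round(1),np.degrees(np.arctan2(vx[1],vx[0])).round(2), "y at 430/712",[(vx[3]+(x-vx[2])*vx[1]/vx[0]).round(1) for x in(430,712)])
E
python3 - <<'E'
from h import *
s=manip.observe();print(s["tcp_pos"],s["gripper_width"]*92,s["contact_force"],s["time"])
f=manip.grab_frame("side");bar(f);cv2.imwrite("pics/s24.png",cv2.resize(f["img"][120:230,190:370,::-1],None,fx=4,fy=4,interpolation=2))
E
```

```text
[ 619.08610053 -264.10680481  107.37193751] 15.46190303455132 [ 3.60641346 -2.81908768  6.10752861] 42.15
bar 460 [ 576.1 -257.8] -2.89 y at 430/712 [np.float32(-250.5), np.float32(-264.7)]
```

View pics/s24.png

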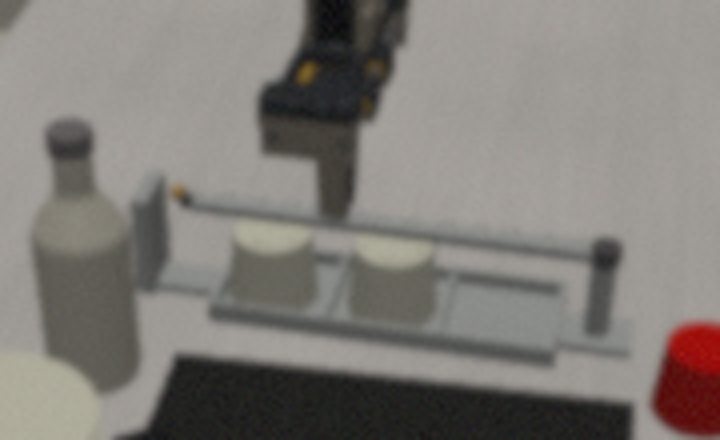

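Emit:
send_rows --pt "0 0 0 0 0.002 0 255" --pt "0 0 0 0 0.002 0 255" --pt "0 0 0 0 0 0 255" --pt "0 0 0 0 0 0 255"

```text
time: 42.53
tcp_pos: [619.1, -263.9, 107.4]
ee_rot: [-3.136, 0.004, 3.088]
contact_force: [4.3, -9.6, 1.5]
gripper_width: 0.167
```

Emit:
send_rows --pt "0 0 0 0 0.002 0 255" --pt "0 0 0 0 0.002 0 255" --pt "0 0 0 0 0.002 0 255" --pt "0 0 0 0 0 0 255" --pt "0 0 0 0 0 0 255"

```text
time: 42.95
tcp_pos: [619.1, -263.6, 107.5]
ee_rot: [-3.129, 0.006, 3.085]
contact_force: [7.4, -20.4, -3.4]
gripper_width: 0.164
```

Run:
```python
from h import *
s=manip.observe();print(s["tcp_pos"],s["contact_force"],s["time"])
f=manip.grab_frame("side");bar(f);cups(f)
```

```text
[ 619.10137481 -263.55957688  107.48587457] [  7.44107973 -20.43320759  -3.44281797] 42.95
bar 455 [ 578.  -257.6] -3.01 y at 430/712 [np.float32(-249.8), np.float32(-264.6)]
cup? 195 [ 663.1 -253.3] [41.2 57. ] z 60.0 px [258. 180.]
cup? 194 [ 577. -249.] [40.8 55.3] z 59.8 px [288. 184.]
```

Emit:
send_rows --pt "0 0 0 0 -0.004 0 255" --pt "0 0 0 0 -0.004 0 255" --pt "0 0 0 0 0 0 255"

```text
time: 43.25
tcp_pos: [619.2, -264.0, 107.4]
ee_rot: [-3.14, 0.003, 3.088]
contact_force: [3.5, -5.9, 5.1]
gripper_width: 0.166
```

Emit:
send_rows --pt "0 0 0 0 0 0 180" --pt "0 0 0 0 0 0 120" --pt "0 0 0 0 0 0 120" --pt "0 0 0 0 0 0 120" --pt "0 0 0 0 0 -0.01 120" --pt "0 0 0 0 0 -0.02 120" --pt "0 0 0 0 0 -0.03 120" --pt "0 0 0 0 0 -0.03 120" --pt "0 0 0 0 0 -0.03 120" --pt "0 0 0 0 0 0 0" --pt "0 0 0 0 0 0 0"

```text
time: 44.17
tcp_pos: [619.0, -262.8, 229.5]
ee_rot: [-3.141, 0.004, 3.09]
contact_force: [0.0, -0.3, 0.2]
gripper_width: 0.651
```

Run:
```python
from h import *
s=manip.observe();print(s["tcp_pos"],s["contact_force"],s["time"])
f=manip.grab_frame("side");bar(f);cups(f);car(f);blks(f);cv2.imwrite("pics/s25.png",f["img"][:,:,::-1])
W=cloud(f);q=W[(W[...,2]>95)&(W[...,2]<114)&(abs(W[...,0]-617)<30)&(abs(W[...,1]+262)<30)];print("knob",len(q),cv2.minAreaRect(q[:,:2].astype(np.float32))[0])
f=manip.grab_frame("top");bar(f);cups(f);cv2.imwrite("pics/t25.png",f["img"][:,:,::-1])
```

```text
[ 619.03621994 -262.82983374  229.47125373] [ 0.01767567 -0.25668126  0.16762496] 44.1667
bar 465 [ 574.9 -258.1] -2.93 y at 430/712 [np.float32(-250.7), np.float32(-265.2)]
cup? 193 [ 663.4 -253.2] [40.7 55.8] z 59.9 px [258. 180.]
cup? 185 [ 576.  -249.8] [41.  56.2] z 60.0 px [288. 183.]
knob 251 [533.7 306.8] ang 127.5
hook phase mod72 18.5 conc 0.71 bins [-146, -142, -138, -134, -130, -114, -110, -106, -70, -66, -62, -46, -42, -38, -34, 18, 22, 86, 90, 94, 98, 158, 162, 166, 170]
blk 286 [498.3 193.4] 254.9
blk 263 [621.2 192.4] 255.0
knob 36 (617.2516479492188, -263.0653381347656)
bar 403 [ 548.8 -257.8] -3.84 y at 430/712 [np.float32(-249.8), np.float32(-268.8)]
cup? 215 [ 577.7 -243.2] [24.6 54.4] z 58.8 px [399. 211.]
cup? 82 [ 575.5 -279.4] [13.1 43.1] z 59.2 px [413. 213.]
```

View pics/s25.png

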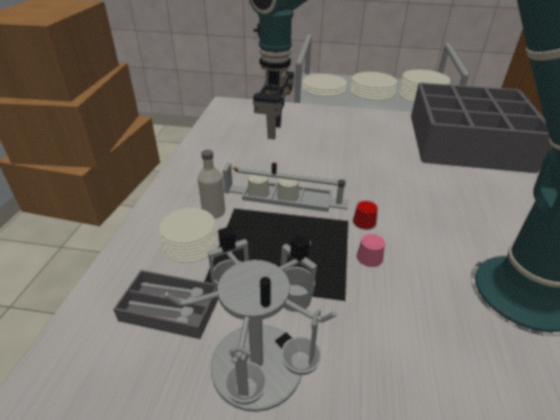

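View pics/t25.png

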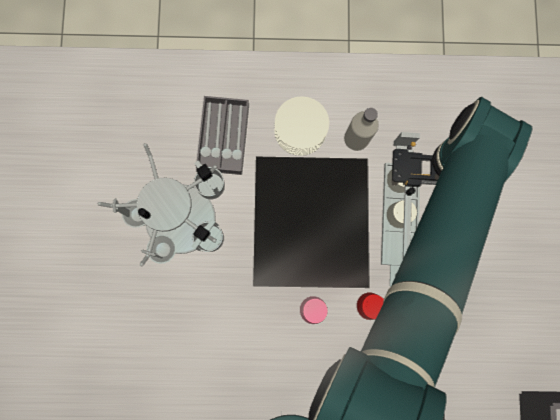

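Run:
```python
from cell import manip
print(manip.finish_job())
```

```text
the job is handed in; nothing more can be done
None
```

The tea things are put away and the job is handed in, at about 44 s of the 210 s; no verdict was reported.

- **Carousel:** I turned it about 56° clockwise by its knob. A free hook now stands about 4° from the black mark's direction, well within the 25° allowed.
- **Baskets:** There were two at this start. One hangs on the hook at the front and the other on the next free hook. The last pictures put both grip blocks at about 255 mm, against 253 mm expected, and about 103 mm from the axis.
- **Cups:** There were two white ones, and I left the pink and red ones alone. They stand rim down in the middle pocket and the pocket next to the detent, with their tops at 59–60 mm.
- **Knocked cup:** After I set it down, the cup nearest the detent moved about 8 mm towards its pocket wall while the robot was away from it. It was still flat and seated, so I left it.
- **Keeper bar:** I swung it shut after the cups were in and pushed to about 20 N at the knob, where it had stopped against its stop. With the gripper off it, it lies at -2.9° in the side camera, against a rack axis of about -2.95°.
- **Disagreement:** The last top picture fitted the bar at -3.8°, but the gripper and arm partly hid the bar there. I relied on the side camera and the hard stop.

The gripper hung clear of everything when I handed in.

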